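Hang ear defenders on the lab dryer and start it at half

TASK

The washed ear defenders standing on the lab bench have to be dried. First hang every one of them over the dryer's horizontal bar, each with the bar under its headband and one cup on either side of it, level and square across the bar, side by side without touching one another. Then move both of the dryer's push-pull air rods to their middle click (half way out), and last press the start button right down and let go; do not disturb the other things on the bench.

Things in the scene. Friction and masses are not known exactly. Their poses are not given: they have to be found in the camera images.
- muff0_mid (a point): One of up to four alike ear defenders, standing on their two cups: 160 mm wide over the cups (own x), 54 mm deep (own y), 140 mm high, about 0.2 kg. This point is on the centre line half-way up, 70 mm above the cups' underside. On top is a flat straight black headband cushion, 84 (own x) x 36 (own y) x 20 mm thick: its underside is 50 mm, its top 70 mm above this point. May be absent.
- muff1_mid (a point): Another, like muff0 (same point and axes; front and back alike). Under the cushion the arch is open, 100 mm clear between the cups. Hung, the bar crosses under the cushion and carries its underside, so fingers that grip the cushion's sides must not reach below that underside. May be absent.
- muff2_mid (a point): Another, like muff0; may be absent.
- muff3_mid (a point): Another, like muff0; may be absent.
- bar_mid (a point): Middle of the dryer's horizontal flat steel bar, on its axis, 145 mm above the bench, fixed. Own y runs along the bar, x across it (away from the robot), z up. The bar is flat, 50 mm wide (x) and 14 mm thick (z), clear for 196 mm either way along y up to its posts, over a white plate 130 x 430 mm, 8 mm high. Ear defenders hung on it clear the plate by 24 mm.
- housing_top (a point): Centre of the top of the dryer's white control housing (150 mm along x, 176 mm along y, 90 mm high; axes as bar_mid), just beyond the bar's right-hand (-y) end. The two rods come out of its front, towards the robot; the start button is on top.
- rod_a (a joint): Left push-pull rod (nearer the bar), m: 0 fully pushed in, 0.060 fully pulled out towards the robot. It clicks at three places: 0, 0.030 (middle) and 0.060; about 6 N moves it out of a click. Let go within 10 mm of the middle, it settles within 3 mm of it. At the start it is fully in.
- rod_b (a joint): Right push-pull rod (farther from the bar), same values and clicks as rod_a. At the start it is fully out.
- rod_a_knob (a point): Centre of the left rod's black knob, a cylinder 28 mm in diameter and 24 mm long lying along the rod, 55 mm above the bench; it moves with the rod. Pulling out moves it along its own -x, towards the robot (axes as bar_mid). Pushed in, its centre is 50 mm in front of the housing; the knobs are 84 mm apart in y.
- rod_b_knob (a point): Centre of the right rod's black knob, same size and axes.
- start (a joint): Start button, m pressed down: 0 released, 0.006 fully down (about 5 N); it springs back.
- start_top (a point): Centre of the top of the round black start button, 28 mm in diameter, on top of the housing; press straight down.
- reagent: Bystander: brown bottle, 68 mm in diameter, 150 mm high; origin at the centre of its underside.
- beaker: Bystander: glass beaker, 80 mm in diameter, 100 mm high; origin at the centre of its underside.
- wipes: Bystander: cardboard box, 50 x 120 x 60 mm high; origin at the centre of its underside.

How it is judged:
By the outcome, as a careful person would: the job done as asked, in the order asked, and still so for the second after the job is handed in, with the robot touching nothing.
Of muff0, muff1, muff2, muff3 only 3 to 4 are there at a start; the rules pass over those that are not, and their reading is None.
At some moment in a run one of muff0, muff1, muff2, muff3 may be knocked a few centimetres aside while the robot is not near it.
It also fails if it takes over 192 s, if anything falls off the work surface, if the arm or the gripper's body presses on something with over 40 N, if the wrist force passes 120 N, or if a joint passes its speed limit or range.

ROBOT

A 6-joint arm with a two-finger parallel gripper is mounted at the origin on the work surface. World frame = base frame: x ahead of the robot, y to its left, z up, the work surface at z = 0. Lengths are in m, angles in rad, forces in N, time in s.
With the tool pointing down it reaches from about 0.325 to 0.9 m from the base axis. Payload 3.5 kg.
Tool frame: the origin (TCP) lies midway between the tips of the shut fingers; the grasp point (between the pads) lies 19 mm behind it; x points along the fingers, z is the direction in which the jaws open and shut, and the axes are right-handed (so a half turn about x gives the same grasp; the last joint's range is limited). The gripper opens to 85 mm and grips with 20 to 120 N. Pads are 22 mm wide; open, the fingers measure 114 mm over their backs; the gripper's body (76 mm by 85 mm) begins 54 mm behind the grasp point. The pads swing forward as they close: fully open they stand 13 mm farther back than shut.
Start: joints at [-1.418, 0.276, -0.026, 1.268, 0, 1.467], TCP at [0.158, -0.605, 0.231] pointing down, gripper open.
Joint ranges: [-3.12, 3.12], [-0.85, 1.88], [-1.08, 1.24], [-1.95, 2.15], [-1.57, 1.53], [-3.14, 3.14]. Speed limits (rad/s): [2.57, 2.57, 3.14, 3.14, 3.14, 3.14].

INTERFACE

Orientations are given as a unit quaternion [w, x, y, z].
In Python, from bench import monitor, camera, bot gives the robot as it stands.
- The arm moves only by the tool drive_tool, never from a script. Its argument "increments" is a list of rows, each a list of 4 numbers: the shift along the world's x, y, z in mm, then the turn about the world's z in rad. In form: [[dx, dy, dz, turn], ...]. A call has 1 to 10 rows; each row is the pose to reach, as a shift and turn from the pose measured when the call began; what a row does not reach only later rows make up. A row lasts 1/12 s, in which the tool goes at most 41.7 mm and 7.16 degrees, less where a joint would pass 70% of its speed; a pose out of reach is approached as far as the arm can. A call with a gripper value outside its range is refused whole. "grip" is the closure, from -1 (fully open) to 1 (shut), set as the call begins (left out, the last holds). The fingers move at their own pace and stop on an object; "force" is the grip in N (left out, the last holds). Time passes only in rows, so rows that repeat a pose let the fingers close. It gives the time, the measured TCP pose, the force and the opening at its end, in the units of the state.
- monitor.observe(): the state, without advancing time (a new reading comes with each control period).
- camera(name): name is "scene" or "top"; returns a dict with "image" (384x512x3 uint8, red, green, blue), "z_map" (384x512 float32, m along the optical axis (not along the pixel's ray), 0 where there is no reading), "camera_matrix" (3x3 intrinsics, pixels), "R" (3x3) and "t" (3): a world point X has camera coordinates R X + t. Camera axes: x right, y down, z forward; pixel columns grow to the right and rows downward; lengths in m; the calibration is good to about 2 mm. A picture is of the moment at which its call begins.
- bot.finish_job(): hands the job in, once; it reports no verdict.
The state is a dict: "t": time; "qpos": joint angles; "qvel": joint speeds; "tau": joint torques, N m; "ee_pos": TCP position; "tcp_rot": TCP orientation; "contact_force": force on the tool from outside, world axes, zero at the start; "ft_torque": the same for the moment, N m; "width": finger opening in m.
Only numpy, scipy, OpenCV 4.12 (cv2) and the standard library are available. Lean on these libraries where they do the work, as an engineer would, in place of code of your own. Each camera call takes 0.05 s, during which the arm holds its last target.

## Working session

There is one attempt and no reset: what is moved stays moved. The work goes in short steps, Python scripts to look and compute and a tool call to move; the robot and the scene stay as the last step left them, time stands still between calls to the robot, and variables do not carry over. Pictures are saved under pics/ and viewed, and the job is handed in when it is done.

Besides the shell and the picture viewer there is one more tool, called after "Call:" as name(argument=value, ...), one argument or row to a line, values as JSON. drive_tool: Moves the arm, as the interface text tells. Its arguments: {"type":"object","properties":{"increments":{"type":"array","items":{"type":"array","items":{"type":"number"}}},"grip":{"type":"number"},"force":{"type":"number"}},"required":["increments"]}

```bash
ls; mkdir -p pics
python3 - <<'E'
from bench import monitor,camera,bot
import cv2,numpy as np
print(monitor.observe())
for n in("scene","top"):
    c=camera(n); cv2.imwrite(f"pics/{n}0.png",c["image"][:,:,::-1]); print(n,c["camera_matrix"],c["R"],c["t"])
E
```

```text
pics
{'t': 0.0, 'qpos': array([-1.41841183e+00,  2.77161921e-01, -2.78918350e-02,  1.26798831e+00,
        4.89694148e-06,  1.46740529e+00]), 'qvel': array([-0.00033978, -0.00102133,  0.00041141, -0.00011792, -0.00048374,
       -0.00033629]), 'tau': array([-4.57922906e-04, -4.45501471e+01,  2.95205480e+01,  1.62755203e-02,
        1.24699517e-05,  6.28819322e-06]), 'ee_pos': array([ 0.15800087, -0.60389514,  0.23013657]), 'tcp_rot': array([ 0.55911229,  0.43269552,  0.56025994, -0.43159799]), 'contact_force': array([-0.11549336, -0.31835772,  0.02177519]), 'ft_torque': array([ 0.00991666, -0.01684825, -0.00096794]), 'width': 0.08554462883489451}
scene [[357.07905801   0.         255.59561168]
 [  0.         357.07905801 189.71156663]
 [  0.           0.           1.        ]] [[ 0.89595298  0.44384044 -0.01655061]
 [ 0.29840617 -0.6291378  -0.71773211]
 [-0.32897115  0.63811542 -0.69612261]] [-0.49735078 -0.1206847   1.28375594]
top [[460.11687124   0.         261.0302863 ]
 [  0.         460.11687124 191.9656816 ]
 [  0.           0.           1.        ]] [[-0.00850046 -0.99996069  0.00252013]
 [-0.99292811  0.00814219 -0.11843767]
 [ 0.1184125  -0.00350908 -0.99295829]] [-0.0595696   0.62337839  1.3891147 ]
```

View pics/scene0.png

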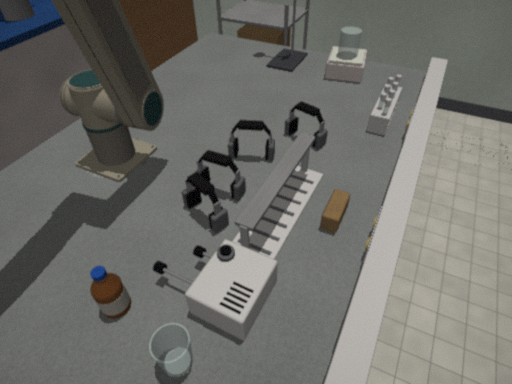

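View pics/top0.png

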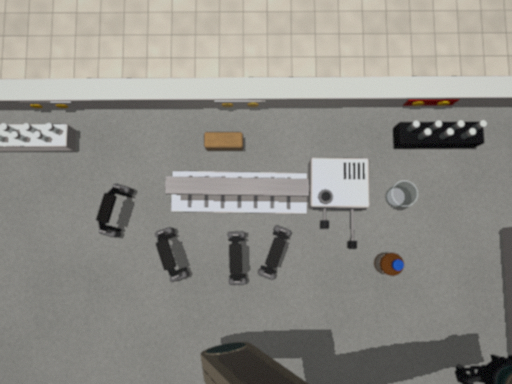

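The top view shows four muffs, at pixels (116,210), (172,254), (238,257) and (275,253). The bar is at (237,186), the housing at (340,183), the knobs at (324,224) and (352,244), and the button at (326,196). Next I measure them with the z_map.

```bash
cat > h.py <<'E'
from bench import monitor,camera,bot
import cv2,numpy as np
def cloud(c):
    K,R,t=c["camera_matrix"],c["R"],c["t"]; z=c["z_map"]
    v,u=np.indices(z.shape)
    P=np.stack([(u-K[0,2])/K[0,0]*z,(v-K[1,2])/K[1,1]*z,z],-1)
    W=(P-t)@R; W[z<=0]=np.nan
    return W
def proj(c,X):
    p=c["camera_matrix"]@(c["R"]@np.array(X)+c["t"]); return p[:2]/p[2]
def ray(c,uv,zz):
    d=c["R"].T@np.linalg.inv(c["camera_matrix"])@np.array([uv[0],uv[1],1.]); o=-c["R"].T@c["t"]
    return o+d*(zz-o[2])/d[2]
def blobs(c,lo,hi,bright=None,minA=30,box=None):
    W=cloud(c); g=c["image"].max(2)
    m=(W[...,2]>lo)&(W[...,2]<hi)
    if bright: m&=(g>=bright[0])&(g<=bright[1])
    if box: m&=(W[...,0]>box[0])&(W[...,0]<box[1])&(W[...,1]>box[2])&(W[...,1]<box[3])
    n,l,s,ce=cv2.connectedComponentsWithStats(m.astype(np.uint8))
    out=[]
    for i in range(1,n):
        if s[i,4]<minA: continue
        p=W[l==i]; zm=np.median(p[:,2])
        r=cv2.minAreaRect((p[:,:2]*1000).astype(np.float32))
        out.append((ce[i].round(1),s[i,4],p.mean(0).round(4),zm.round(4),np.array(r[0]).round(1),np.array(r[1]).round(1),round(r[2],1)))
    return out
E
python3 - <<'E'
from h import *
for n in("top","scene"):
    c=camera(n); print(n)
    for lo,hi,b in((.125,.16,None),(.08,.10,(120,255)),(.045,.08,(0,60)),(.09,.115,(0,70))):
        print(lo,hi,b)
        for o in blobs(c,lo,hi,b,20,(.2,.95,-.7,.6)): print(*o)
E
```

```text
top
0.125 0.16 None
[415.8 123.3] 43 [ 0.8115 -0.5222  0.1321] 0.1321 [ 811.4 -522.3] [18.3 19.9] 30.0
[438.  123.2] 45 [ 0.8114 -0.5879  0.132 ] 0.1319 [ 811.4 -588.5] [18.4 20.8] 42.2
[460.6 123.1] 43 [ 0.811  -0.6541  0.133 ] 0.1327 [ 811.9 -654.3] [19.3 20. ] 75.9
[ 49.1 125.8] 43 [0.8125 0.5567 0.1323] 0.1327 [812.9 556.5] [19.6 18.5] 57.2
[427.5 131.1] 45 [ 0.7878 -0.5554  0.1322] 0.1319 [ 788.3 -555.3] [18.8 18.9] 42.3
[449.7 131. ] 45 [ 0.7878 -0.6209  0.1318] 0.1318 [ 788.4 -622.8] [18.6 20.3] 29.1
[472.3 131. ] 42 [ 0.787  -0.6874  0.132 ] 0.1322 [ 787.2 -687.7] [18.6 18.1] 44.0
[ 37.5 133.8] 43 [0.7884 0.589  0.1335] 0.134 [788.6 589.2] [18.5 16.8] 3.3
[237.1 185.5] 2542 [0.6284 0.0038 0.1516] 0.1518 [629.3   4.6] [413.8  51.1] 88.6
[106.2 207.4] 428 [0.57   0.3795 0.1379] 0.1388 [570.8 381. ] [ 37.  104.5] 74.2
[275.3 252. ] 420 [ 0.439  -0.1034  0.1381] 0.1387 [ 439.1 -103.7] [ 36.1 104.2] 69.2
[166.1 253.9] 437 [0.4364 0.2061 0.1381] 0.1387 [437.4 207.7] [106.5  36.6] 18.5
[235.6 257.7] 420 [0.4242 0.009  0.1385] 0.1389 [424.3   9.3] [104.7  35.6] 2.2
[397.4 264. ] 114 
[... 3567 characters left out ...]
1103 [ 496.5 -125.7] [18.6  9.7] 73.3
[225.2 250.4] 105 [ 0.605  -0.2583  0.1102] 0.1115 [ 604.9 -257.2] [28.1 23.5] 43.6
[226.  258.6] 28 [ 0.6133 -0.2707  0.0981] 0.0988 [ 613.5 -269.5] [33.2  8.5] 37.4
[115.5 290.9] 31 [ 0.4324 -0.4481  0.0923] 0.0925 [ 431.7 -448.7] [11.4 47.2] 1.2
[244.9 287.8] 23 [ 0.6873 -0.3168  0.0924] 0.0923 [ 686.8 -316.6] [ 3.5 36.2] 89.2
[239.3 291.7] 23 [ 0.6805 -0.3303  0.092 ] 0.0919 [ 680.1 -330.1] [ 3.2 41. ] 88.4
[236.8 297.2] 28 [ 0.682  -0.3446  0.0922] 0.0922 [ 680.8 -344.3] [ 4.2 42. ] 89.6
[232.7 302.1] 34 [ 0.6796 -0.3586  0.0925] 0.0925 [ 680.3 -358.5] [ 4.7 44.8] 87.6
[229.9 307.7] 36 [ 0.6803 -0.3725  0.0924] 0.0925 [ 680.2 -372.1] [44.6  4.5] 0.3
```

I've measured these points; all heights and sizes agree with the given values:

| Thing | Measured |
|---|---|
| Bar middle | (0.629, 0.004), yaw about -1.4° |
| Muffs (x, y, yaw) | (0.440, -0.104, -21°), (0.424, 0.009, +2°), (0.437, 0.207, +18°), (0.570, 0.380, -16°) |
| Knobs | x 0.521 and 0.460 |
| Button | (0.602, -0.255) |

I start turning and moving towards the nearest muff.

Call:
drive_tool(
  increments=[
    [10, 20, 15, 0.12],
    [25, 50, 30, 0.24],
    [50, 80, 45, 0.36],
    [70, 110, 60, 0.48],
    [90, 140, 60, 0.6],
    [110, 175, 60, 0.72],
    [130, 210, 60, 0.84],
    [145, 240, 60, 0.96],
    [160, 270, 60, 1.08],
    [170, 290, 60, 1.2],
  ],
  grip=-1,
  force=40,
)

```text
t: 1.03
ee_pos: [0.3286, -0.3113, 0.2905]
tcp_rot: [0.706, 0.038, 0.707, -0.037]
contact_force: [-0.1, -0.9, -0.7]
width: 0.0855
```

```bash
cat >> h.py <<'E'
from scipy.spatial.transform import Rotation as Ro
def pose():
    s=monitor.observe(); q=s["tcp_rot"]; M=Ro.from_quat([q[1],q[2],q[3],q[0]]).as_matrix()
    return s,s["ee_pos"]*1000,np.degrees(np.arctan2(M[1,2],M[0,2])),M
def delta(x,y,z,yaw):
    "target mm, own-x yaw deg -> jaw yaw+90"
    s,p,a,M=pose(); d=(yaw+90-a+180)%360-180
    print("t",round(s["t"],2),"tcp",p.round(1),"jaw",round(a,1),"down",M[:,0].round(3),"F",s["contact_force"].round(1),"w",round(s["width"],4),"q",s["qpos"].round(2))
    print("delta",(np.array([x,y,z])-p).round(1),"turn rad",round(np.radians(d),3))
def muffs(c):
    r=[]
    for o in blobs(c,.125,.185,(0,75),60,(.25,.85,-.25,.55)):
        w,h=o[5]; a=o[6] if w>h else o[6]+90
        a=(a+90)%180-90
        print("px",o[0],"n",o[1],"c",o[4],"size",o[5],"yaw",round(a,1),"z",o[3])
E
python3 -c "
from h import *
delta(440,-104,290,-20.8)"
```

```text
t 1.03 tcp [ 328.6 -311.3  290.5] jaw -6.2 down [-0.001  0.001 -1.   ] F [-0.1 -0.9 -0.7] w 0.0855 q [-0.9  -0.06 -0.28  1.35 -0.    0.78]
delta [111.4 207.3  -0.5] turn rad 1.315
```

Call:
drive_tool(
  increments=[
    [12, 25, 0, 0.12],
    [25, 50, 0, 0.24],
    [40, 75, 0, 0.36],
    [52, 100, 0, 0.48],
    [65, 125, 0, 0.6],
    [77, 150, 0, 0.72],
    [90, 175, 0, 0.84],
    [100, 190, 0, 0.96],
    [108, 200, 0, 1.08],
    [111, 207, 0, 1.2],
  ],
)

```text
t: 1.87
ee_pos: [0.4403, -0.1029, 0.2903]
tcp_rot: [0.602, -0.37, 0.603, 0.37]
contact_force: [0.1, -0.3, 0.0]
width: 0.0858
```

```bash
python3 -c "
from h import *
delta(440,-104,121,-20.8)
c=camera('scene'); muffs(c)"
```

```text
t 1.87 tcp [ 440.3 -102.9  290.3] jaw 63.0 down [-0.001 -0.    -1.   ] F [ 0.1 -0.3  0. ] w 0.0858 q [-0.37 -0.06 -0.28  1.35 -0.    0.1 ]
delta [  -0.3   -1.1 -169.3] turn rad 0.107
px [307.7 108.6] n 211 c [569.7 377.7] size [ 37.8 100.9] yaw -10.1 z 0.1389
px [250.5 124.6] n 251 c [436.6 204.7] size [102.6  34.8] yaw 19.4 z 0.1386
px [217.2 158. ] n 321 c [427.8   8.2] size [93.1 37.5] yaw 4.9 z 0.1391
px [201.1 183.6] n 360 c [ 445.3 -107. ] size [35.5 93.4] yaw -20.7 z 0.1394
```

Call:
drive_tool(
  increments=[
    [0, -1, -25, 0.1],
    [0, -1, -60, 0.107],
    [0, -1, -95, 0.107],
    [0, -1, -130, 0.107],
    [0, -1, -150, 0.107],
    [0, -1, -160, 0.107],
    [0, -1, -168, 0.107],
    [0, -1, -168, 0.107],
  ],
)

```text
t: 2.58
ee_pos: [0.4396, -0.1033, 0.1214]
tcp_rot: [0.581, -0.401, 0.582, 0.403]
contact_force: [0.7, 0.6, -0.1]
width: 0.0857
```

Call:
drive_tool(
  increments=[
    [0, 0, 0, 0],
    [0, 0, 0, 0],
    [0, 0, 0, 0],
    [0, 0, 0, 0],
    [0, 0, 0, 0],
    [0, 0, 0, 0],
    [0, 0, 0, 0],
    [0, 0, 0, 0],
  ],
  grip=1,
  force=40,
)

```text
t: 3.25
ee_pos: [0.4408, -0.1036, 0.1228]
tcp_rot: [0.581, -0.402, 0.582, 0.402]
contact_force: [-0.4, 0.5, 6.0]
width: 0.0349
```

```bash
python3 -c "
from h import *
delta(626,-131,320,-1.4)
c=camera('scene'); cv2.imwrite('pics/s1.png',cv2.resize(c['image'][100:250,120:320,::-1],(800,600)))"
```

```text
t 3.25 tcp [ 440.8 -103.6  122.8] jaw 69.3 down [-0.001  0.    -1.   ] F [-0.4  0.5  6. ] w 0.0349 q [-0.37  0.06 -0.53  0.98 -0.   -0.01]
delta [185.2 -27.4 197.2] turn rad 0.336
```

View pics/s1.png

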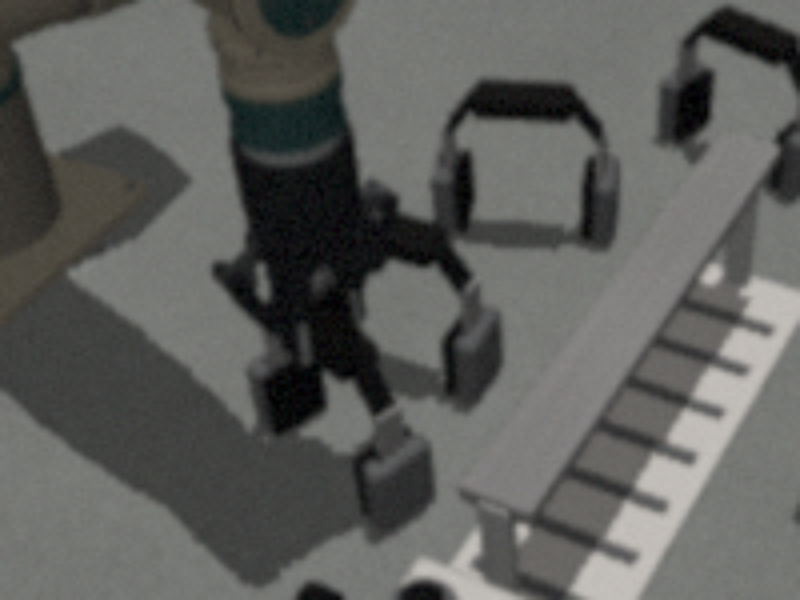

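Call:
drive_tool(
  increments=[
    [0, 0, 10, 0],
    [0, 0, 30, 0],
    [0, 0, 60, 0.03],
    [0, 0, 90, 0.06],
    [0, 0, 120, 0.12],
    [0, 0, 150, 0.2],
    [0, -10, 180, 0.25],
    [10, -20, 197, 0.3],
    [20, -27, 197, 0.336],
    [30, -27, 197, 0.336],
  ],
)

```text
t: 4.13
ee_pos: [0.4718, -0.1319, 0.3216]
tcp_rot: [0.506, -0.495, 0.506, 0.493]
contact_force: [-0.0, -0.8, -2.7]
width: 0.0352
```

```bash
python3 -c "
from h import *
delta(626,-131,320,-1.4)
c=camera('scene'); cv2.imwrite('pics/s2.png',c['image'][:,:,::-1])
c=camera('top'); cv2.imwrite('pics/t2.png',c['image'][:,:,::-1])"
```

```text
t 4.13 tcp [ 471.8 -131.9  321.6] jaw 88.5 down [ 0.002 -0.002 -1.   ] F [-0.  -0.8 -2.7] w 0.0352 q [-0.4  -0.   -0.16  1.41 -0.   -0.38]
delta [154.2   0.9  -1.6] turn rad 0.001
```

View pics/s2.png

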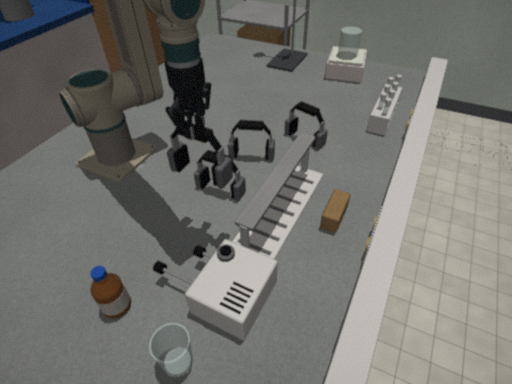

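Muff at (200,150) is held level, and the others haven't moved. Now over the bar and down; seated, the TCP should be at about 154.

Call:
drive_tool(
  increments=[
    [30, 0, 0, 0],
    [65, 1, 0, 0],
    [100, 1, 0, 0],
    [125, 1, 0, 0],
    [145, 1, 0, 0],
    [154, 1, 0, 0],
    [154, 1, -2, 0],
    [154, 1, -20, 0],
    [154, 1, -50, 0],
    [154, 1, -80, 0],
  ],
)

```text
t: 5.07
ee_pos: [0.6243, -0.1293, 0.2393]
tcp_rot: [0.506, -0.493, 0.507, 0.494]
contact_force: [-1.0, -0.4, -3.3]
width: 0.035
```

```bash
python3 -c "
from h import *
delta(626,-131,156,-1.4)
c=camera('scene'); cv2.imwrite('pics/s3.png',c['image'][:,:,::-1])"
```

```text
t 5.07 tcp [ 624.3 -129.3  239.3] jaw 88.5 down [-0.001  0.    -1.   ] F [-1.  -0.4 -3.3] w 0.035 q [-0.31  0.3   0.02  1.29  0.   -0.28]
delta [  1.7  -1.7 -83.3] turn rad 0.001
```

View pics/s3.png

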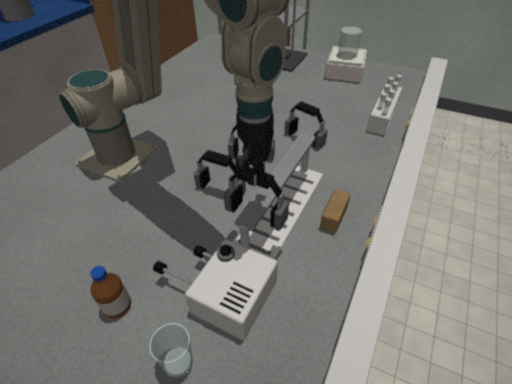

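Cups (237,195) and (280,212) lie on either side of the bar. I lower it.

Call:
drive_tool(
  increments=[
    [1, -1, -25, 0],
    [2, -2, -50, 0],
    [2, -2, -65, 0],
    [2, -2, -74, 0],
    [2, -2, -79, 0],
    [2, -2, -81, 0],
    [2, -2, -82, 0],
    [2, -2, -83, 0],
  ],
)

```text
t: 5.78
ee_pos: [0.6177, -0.129, 0.1545]
tcp_rot: [0.503, -0.487, 0.51, 0.499]
contact_force: [-18.2, 4.2, 31.3]
width: 0.0347
```

```bash
python3 -c "
from h import *
delta(626,-131,156,-1.4)"
```

```text
t 5.78 tcp [ 617.7 -129.   154.5] jaw 88.5 down [-0.019  0.005 -1.   ] F [-18.2   4.2  31.3] w 0.0347 q [-0.31  0.35 -0.1   1.15 -0.   -0.28]
delta [ 8.3 -2.   1.5] turn rad 0.002
```

```bash
python3 -c "
from h import *
c=camera('scene'); cv2.imwrite('pics/s4.png',cv2.resize(c['image'][100:280,160:360,::-1],(660,594)))
c=camera('top'); cv2.imwrite('pics/t4.png',cv2.resize(c['image'][120:320,80:400,::-1],(800,500)))"
```

```text
(no output)
```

View pics/s4.png

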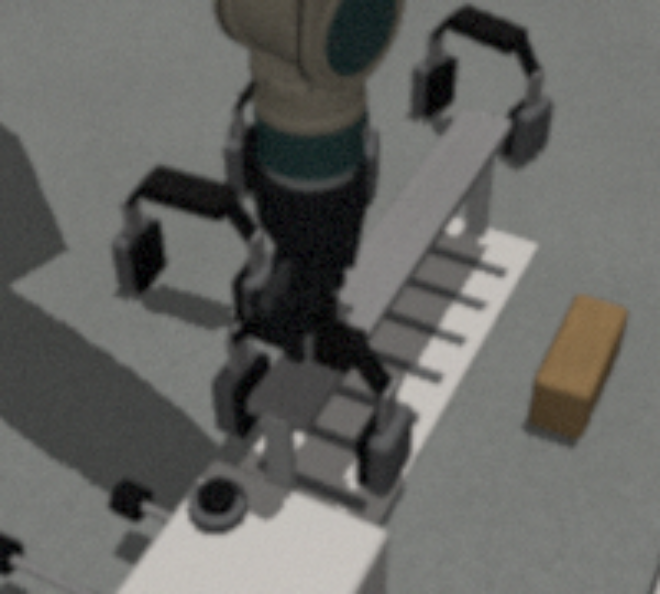

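View pics/t4.png

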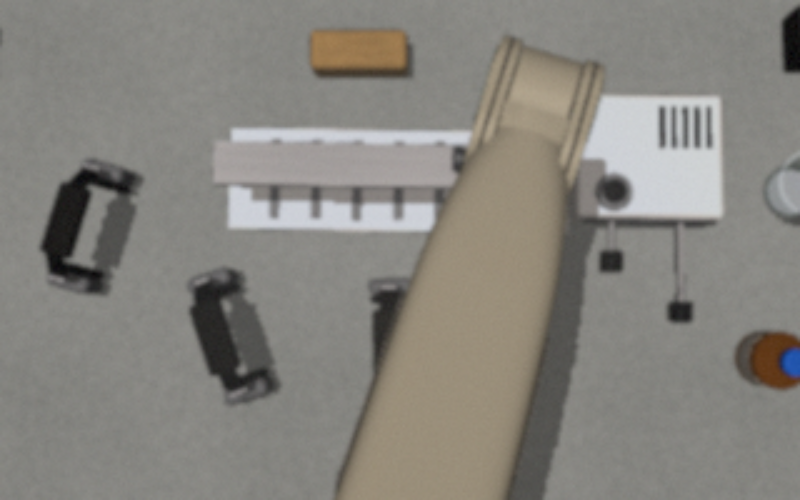

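Seated on the bar, but pressing with 31 N and pushed off in x. I ease up a little and re-centre before letting go.

Call:
drive_tool(
  increments=[
    [0, 0, 2, 0],
    [3, -1, 4, 0],
    [6, -2, 5, 0],
    [8, -2, 5, 0],
    [8, -2, 5, 0],
  ],
)

```text
t: 6.3
ee_pos: [0.6263, -0.1311, 0.1591]
tcp_rot: [0.503, -0.488, 0.51, 0.499]
contact_force: [0.2, -0.3, -2.7]
width: 0.0349
```

```bash
python3 -c "
from h import *
delta(626,-131,156,-1.4)"
```

```text
t 6.3 tcp [ 626.3 -131.1  159.1] jaw 88.5 down [-0.018  0.005 -1.   ] F [ 0.2 -0.3 -2.7] w 0.0349 q [-0.31  0.36 -0.07  1.16 -0.   -0.28]
delta [-0.3  0.1 -3.1] turn rad 0.002
```

Call:
drive_tool(
  increments=[
    [0, 0, -1, 0],
    [0, 0, -2, 0],
    [0, 0, -2.5, 0],
    [0, 0, -2.5, 0],
  ],
)

```text
t: 6.63
ee_pos: [0.6259, -0.1309, 0.1557]
tcp_rot: [0.503, -0.487, 0.51, 0.5]
contact_force: [-0.1, -0.4, -3.1]
width: 0.0352
```

Call:
drive_tool(
  increments=[
    [0, 0, -0.5, 0],
    [0, 0, -1, 0],
    [0, 0, -1, 0],
  ],
)

```text
t: 6.88
ee_pos: [0.6259, -0.131, 0.1549]
tcp_rot: [0.503, -0.487, 0.51, 0.5]
contact_force: [-0.2, 0.9, -2.5]
width: 0.0349
```

Call:
drive_tool(
  increments=[
    [0, 0, -1, 0],
    [0, 0, -1, 0],
    [0, 0, -1, 0],
  ],
)

```text
t: 7.13
ee_pos: [0.6259, -0.131, 0.1547]
tcp_rot: [0.503, -0.487, 0.51, 0.5]
contact_force: [-3.2, 0.9, 4.2]
width: 0.035
```

Call:
drive_tool(
  increments=[
    [0, 0, 0, 0],
    [0, 0, 0, 0],
    [0, 0, 0, 0],
    [0, 0, 0, 0],
    [0, 0, 0, 0],
    [0, 0, 5, 0],
  ],
  grip=-0.3,
)

```text
t: 7.63
ee_pos: [0.6251, -0.1307, 0.1586]
tcp_rot: [0.503, -0.487, 0.51, 0.5]
contact_force: [0.0, -0.0, 0.3]
width: 0.0554
```

Call:
drive_tool(
  increments=[
    [0, 0, 10, 0],
    [0, 0, 35, 0],
    [0, 0, 70, 0],
    [0, 0, 105, 0],
    [0, 0, 140, 0],
    [-35, 0, 140, 0],
    [-70, 0, 140, 0],
    [-100, 0, 140, 0],
    [-110, 0, 140, 0],
    [-110, 0, 140, 0],
  ],
)

```text
t: 8.47
ee_pos: [0.5131, -0.1305, 0.3001]
tcp_rot: [0.503, -0.487, 0.511, 0.5]
contact_force: [-0.2, 0.1, 0.0]
width: 0.056
```

```bash
python3 -c "
from h import *
c=camera('top'); muffs(c); cv2.imwrite('pics/t5.png',cv2.resize(c['image'][120:320,80:400,::-1],(800,500)))
c=camera('scene'); muffs(c); cv2.imwrite('pics/s5.png',cv2.resize(c['image'][80:280,140:340,::-1],(600,600)))
delta(424,9,290,2.2)"
```

```text
px [283.  176.3] n 159 c [ 645.6 -125.7] size [30.4 81.1] yaw -22.4 z 0.1704
px [106.2 207.4] n 414 c [569.8 380.7] size [ 36.7 106.7] yaw -15.5 z 0.1388
px [165.7 254. ] n 411 c [436.5 207.8] size [104.7  37.4] yaw 18.3 z 0.1389
px [235.7 257.9] n 412 c [424.5   9.1] size [104.3  35. ] yaw 1.8 z 0.139
px [307.8 108.5] n 208 c [571.8 378. ] size [35.3 99.1] yaw -15.4 z 0.1384
px [250.6 124.7] n 245 c [438.2 205.1] size [100.6  34.7] yaw 18.3 z 0.1382
px [217.9 158.5] n 304 c [429.5   8.1] size [95.2 37.1] yaw 3.7 z 0.1387
px [258. 205.] n 638 c [ 626.2 -139.4] size [ 47.8 135.1] yaw -4.1 z 0.1698
t 8.57 tcp [ 515.7 -130.9  299.5] jaw 88.5 down [-0.019  0.005 -1.   ] F [ 0.9 -0.2  1.3] w 0.0552 q [-0.37  0.1  -0.1   1.39 -0.   -0.34]
delta [-91.7 139.9  -9.5] turn rad 0.065
```

View pics/s5.png

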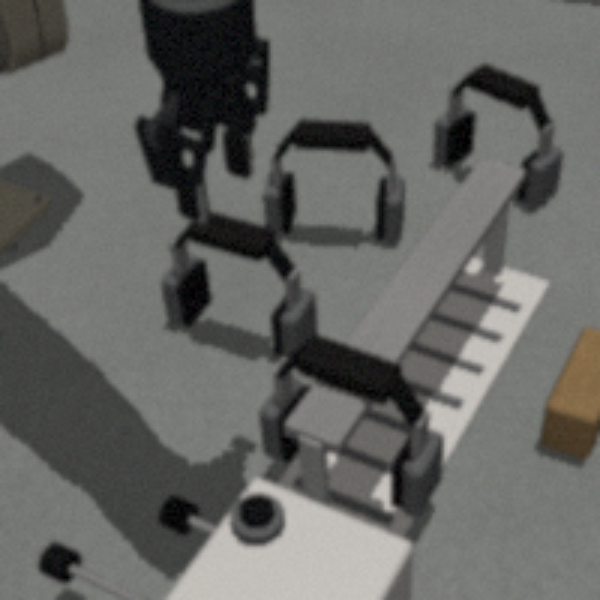

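View pics/t5.png

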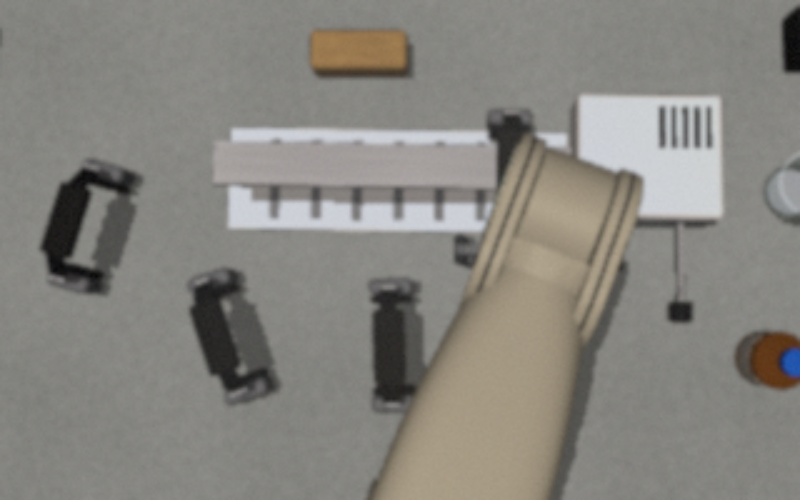

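The first muff hangs level on the bar (600x600 crop, about (350,370)). Next is the one at (424, 9), yaw +2°.

Call:
drive_tool(
  increments=[
    [-15, 20, 0, 0.02],
    [-35, 50, 0, 0.04],
    [-55, 80, -5, 0.065],
    [-75, 110, -10, 0.065],
    [-87, 132, -10, 0.065],
    [-91, 140, -20, 0.065],
    [-91, 140, -50, 0.065],
    [-91, 140, -85, 0.065],
    [-91, 140, -120, 0.065],
    [-91, 140, -135, 0.065],
  ],
  grip=-0.8,
)

```text
t: 9.4
ee_pos: [0.4233, 0.0093, 0.1601]
tcp_rot: [0.485, -0.502, 0.495, 0.517]
contact_force: [-0.4, -0.2, -1.5]
width: 0.0768
```

```bash
python3 -c "
from h import *
delta(424.5,9.2,121.5,2)
c=camera('scene');muffs(c)"
```

```text
t 9.4 tcp [423.3   9.3 160.1] jaw 92.2 down [-0.025  0.005 -1.   ] F [-0.4 -0.2 -1.5] w 0.0768 q [-0.13 -0.01 -0.52  1.09  0.   -0.17]
delta [  1.2  -0.1 -38.6] turn rad -0.004
px [307.8 108.6] n 210 c [569.8 377.2] size [ 35.7 100.8] yaw -15.4 z 0.1388
px [250.5 124.6] n 251 c [436.3 205.8] size [102.7  38.1] yaw 19.6 z 0.1386
px [217.9 158.4] n 296 c [428.4   3.5] size [81.1 70. ] yaw 45.8 z 0.1389
px [258. 205.] n 642 c [ 626.1 -137.5] size [ 43.3 135.7] yaw -5.1 z 0.1698
```

Call:
drive_tool(
  increments=[
    [1, 0, -20, 0],
    [1, 0, -32, 0],
    [1, 0, -37, 0],
    [1, 0, -38, 0],
  ],
)

```text
t: 9.78
ee_pos: [0.4235, 0.0092, 0.1199]
tcp_rot: [0.484, -0.501, 0.496, 0.518]
contact_force: [0.6, 0.3, -0.7]
width: 0.0768
```

Call:
drive_tool(
  increments=[
    [0, 0, 0, 0],
    [0, 0, 0, 0],
    [0, 0, 0, 0],
    [0, 0, 0, 0],
    [0, 0, 0, 0],
    [0, 0, 0, 0],
    [0, 0, 0, 0],
  ],
  grip=1,
)

```text
t: 10.37
ee_pos: [0.4249, 0.0091, 0.1212]
tcp_rot: [0.485, -0.502, 0.495, 0.518]
contact_force: [0.7, 0.7, 5.9]
width: 0.0353
```

```bash
python3 -c "
from h import *
delta(628,-41,320,-1.4)"
```

```text
t 10.37 tcp [424.9   9.1 121.2] jaw 92.2 down [-0.026  0.005 -1.   ] F [0.7 0.7 5.9] w 0.0353 q [-0.13  0.03 -0.57  1.    0.   -0.17]
delta [203.1 -50.1 198.8] turn rad -0.063
```

Call:
drive_tool(
  increments=[
    [0, 0, 10, 0],
    [0, 0, 35, 0],
    [0, 0, 70, 0],
    [0, -10, 105, -0.02],
    [0, -20, 140, -0.04],
    [0, -35, 175, -0.063],
    [15, -50, 199, -0.063],
    [45, -50, 199, -0.063],
    [80, -50, 199, -0.063],
    [110, -50, 199, -0.063],
  ],
)

```text
t: 11.2
ee_pos: [0.5362, -0.0414, 0.3211]
tcp_rot: [0.502, -0.486, 0.511, 0.501]
contact_force: [1.4, -0.5, -1.7]
width: 0.0349
```

```bash
python3 -c "
from h import *
delta(628,-41,320,-1.4)
c=camera('scene');muffs(c); cv2.imwrite('pics/s6.png',cv2.resize(c['image'][80:280,140:340,::-1],(600,600)))"
```

```text
t 11.2 tcp [536.2 -41.4 321.1] jaw 88.6 down [-0.025  0.006 -1.   ] F [ 1.4 -0.5 -1.7] w 0.0349 q [-0.2   0.1  -0.05  1.44  0.   -0.17]
delta [91.8  0.4 -1.1] turn rad 0.001
px [307.7 108.5] n 209 c [571.3 379.2] size [ 36.3 100.7] yaw -16.8 z 0.1386
px [258.  205.1] n 645 c [ 625.1 -139.5] size [ 47.2 137. ] yaw -4.1 z 0.1699
```

View pics/s6.png

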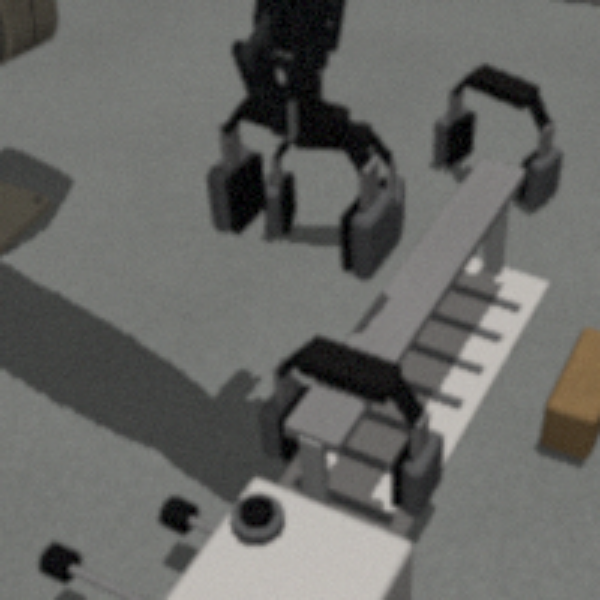

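Held level at (305,190) in the crop. Over the bar and down.

Call:
drive_tool(
  increments=[
    [35, 0, 0, 0],
    [65, 0, 0, 0],
    [85, 0, 0, 0],
    [92, 0, -5, 0],
    [92, 0, -35, 0],
    [92, 0, -70, 0],
    [92, 0, -105, 0],
    [92, 0, -135, 0],
    [92, 0, -150, 0],
    [92, 0, -150, 0],
  ],
)

```text
t: 12.08
ee_pos: [0.6284, -0.0409, 0.1637]
tcp_rot: [0.5, -0.484, 0.512, 0.504]
contact_force: [-0.6, 0.3, -1.9]
width: 0.035
```

Call:
drive_tool(
  increments=[
    [0, 0, -3, 0],
    [0, 0, -7, 0],
    [0, 0, -11, 0],
    [0, 0, -13, 0],
    [0, 0, -14, 0],
    [0, 0, -14, 0],
  ],
)

```text
t: 12.58
ee_pos: [0.6291, -0.0411, 0.1533]
tcp_rot: [0.5, -0.485, 0.512, 0.503]
contact_force: [-3.9, 0.0, 7.4]
width: 0.0351
```

Call:
drive_tool(
  increments=[
    [0, 0, 0.5, 0],
    [0, 0, 0.5, 0],
    [0, 0, 0.5, 0],
    [0, 0, 0.5, 0],
    [0, 0, 0.5, 0],
    [0, 0, 5, 0],
  ],
  grip=-0.3,
)

```text
t: 13.08
ee_pos: [0.6283, -0.0409, 0.1572]
tcp_rot: [0.5, -0.484, 0.512, 0.504]
contact_force: [-0.4, 0.6, -0.5]
width: 0.0552
```

Call:
drive_tool(
  increments=[
    [0, 0, 10, 0],
    [0, 0, 35, 0],
    [0, 0, 70, 0],
    [0, 0, 105, 0],
    [0, 0, 140, 0],
    [-25, 20, 140, 0.05],
    [-55, 50, 140, 0.1],
    [-85, 80, 140, 0.15],
    [-110, 110, 140, 0.2],
    [-135, 140, 140, 0.25],
  ],
)

```text
t: 13.92
ee_pos: [0.4918, 0.1, 0.2982]
tcp_rot: [0.433, -0.545, 0.447, 0.562]
contact_force: [0.3, -0.2, 0.3]
width: 0.0551
```

```bash
python3 -c "
from h import *
c=camera('top'); muffs(c); cv2.imwrite('pics/t7.png',cv2.resize(c['image'][120:320,80:400,::-1],(800,500)))
c=camera('scene'); muffs(c); cv2.imwrite('pics/s7.png',cv2.resize(c['image'][80:280,140:340,::-1],(600,600)))
delta(437,207.7,280,18.5)"
```

```text
px [253.  186.2] n 436 c [626.4 -41.6] size [ 31.7 127.6] yaw -2.9 z 0.1708
px [284.6 187.1] n 442 c [ 622.8 -130.4] size [ 33.6 124.9] yaw -3.2 z 0.1704
px [106.2 207.3] n 401 c [572.  380.1] size [ 35.8 103.3] yaw -17.2 z 0.1392
px [307.8 108.4] n 208 c [570.1 378.5] size [ 35.9 101.2] yaw -14.9 z 0.1388
px [248.4 130.2] n 266 c [444. 173.] size [104.1  33.9] yaw 20.3 z 0.1383
px [274.2 182.8] n 557 c [627.9 -48.4] size [122.9  76.4] yaw 28.2 z 0.1693
px [257.6 205.7] n 674 c [ 626.6 -137.3] size [ 91.5 110.5] yaw -38.4 z 0.1691
t 14.02 tcp [489.6 102.2 298.5] jaw 103.2 down [-0.034  0.001 -0.999] F [1.2 0.  0.2] w 0.0556 q [ 0.07  0.05 -0.16  1.4   0.   -0.16]
delta [-52.6 105.5 -18.5] turn rad 0.092
```

View pics/s7.png

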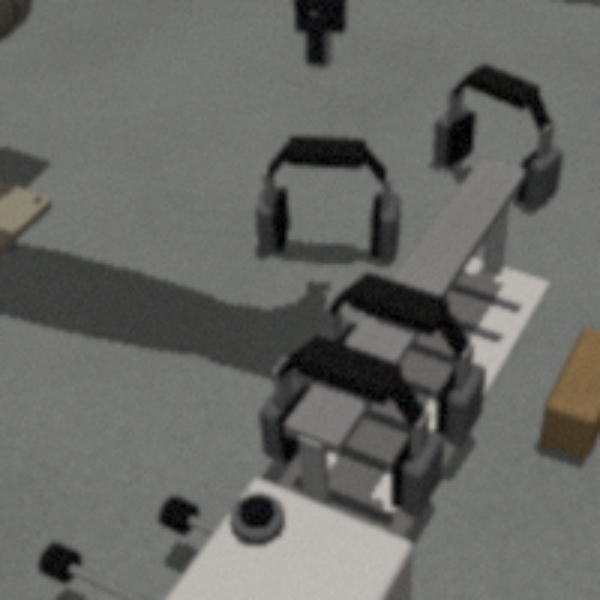

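View pics/t7.png

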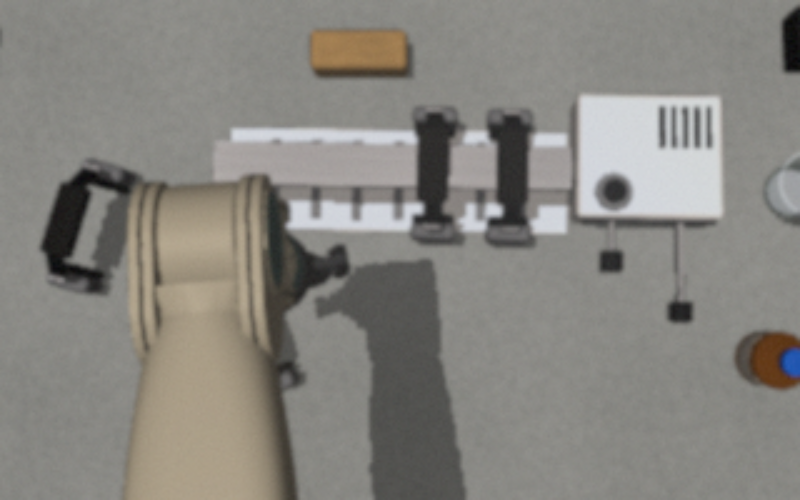

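The muff at (437, 207) has been knocked: the scene view now puts it at about (444, 173). The arm hides it in the top view, so I re-measure it from the scene view.

```bash
python3 -c "
from h import *
for i in range(4):
    c=camera('scene'); 
    for o in blobs(c,.128,.15,(0,75),60,(.35,.52,.1,.3)): print(o)
    W=cloud(c)
    for n,b in (('near',(.33,.44)),('far',(.45,.56))):
        p=W[(W[...,2]>.03)&(W[...,2]<.09)&(W[...,0]>b[0])&(W[...,0]<b[1])&(W[...,1]>.08)&(W[...,1]<.27)]
        print(n,len(p),p.mean(0).round(4))
"
```

```text
(array([248.6, 129.7]), np.int32(234), array([0.4481, 0.1707, 0.1377]), np.float64(0.139), array([445.4, 174.1]), array([94.6, 34.8]), 19.0)
near 157 [0.3889 0.1437 0.0557]
far 152 [0.5097 0.1858 0.0569]
(array([248.5, 129.7]), np.int32(241), array([0.4475, 0.1707, 0.1375]), np.float64(0.1389), array([444.1, 174.9]), array([98.1, 37.2]), 18.5)
near 156 [0.389  0.1437 0.0562]
far 155 [0.5095 0.186  0.0565]
(array([248.6, 129.7]), np.int32(233), array([0.4481, 0.1705, 0.1377]), np.float64(0.1388), array([446.5, 171.6]), array([95.8, 39.1]), 17.8)
near 157 [0.3888 0.1439 0.0567]
far 158 [0.5096 0.1857 0.0568]
(array([248.4, 129.7]), np.int32(237), array([0.4472, 0.1706, 0.1377]), np.float64(0.1392), array([444.1, 173.4]), array([97.4, 35.4]), 19.9)
near 157 [0.3888 0.1438 0.0557]
far 156 [0.5095 0.1858 0.057 ]
```

It's now at rest at about (445, 175), yaw 19°.

Call:
drive_tool(
  increments=[
    [-12, 20, 0, 0.04],
    [-25, 40, -5, 0.08],
    [-38, 60, -10, 0.1],
    [-44, 70, -15, 0.1],
    [-44.6, 72.8, -45, 0.1],
    [-44.6, 72.8, -80, 0.1],
    [-44.6, 72.8, -115, 0.1],
    [-44.6, 72.8, -130, 0.1],
    [-44.6, 72.8, -130, 0.1],
  ],
  grip=-1,
)

```text
t: 14.97
ee_pos: [0.4468, 0.1697, 0.1632]
tcp_rot: [0.403, -0.563, 0.423, 0.584]
contact_force: [-0.1, 0.2, 0.3]
width: 0.0855
```

```bash
python3 -c "
from h import *
delta(445,175,121.5,19)
c=camera('scene'); cv2.imwrite('pics/s8.png',cv2.resize(c['image'][60:210,160:360,::-1],(800,600)))"
```

```text
t 14.97 tcp [446.8 169.7 163.2] jaw 108.5 down [-0.04  -0.006 -0.999] F [-0.1  0.2  0.3] w 0.0855 q [ 0.23  0.09 -0.4   1.12  0.   -0.1 ]
delta [ -1.8   5.3 -41.7] turn rad 0.009
```

View pics/s8.png

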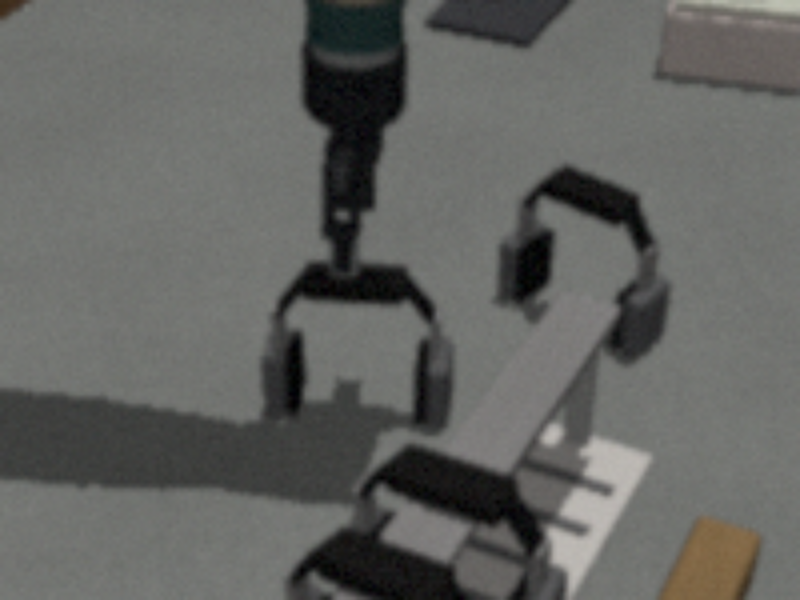

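```bash
python3 -c "
from h import *
c=camera('scene')
for X in ((.4468,.1697,.163),(.445,.175,.14),(.445,.175,.12)):
    u=proj(c,X); print(X,u,((u-[160,60])*4).round())
# silhouette: cushion top edge ends at z .14
im=c['image'].max(2); W=cloud(c)
m=((W[...,2]>.119)&(W[...,2]<.145)&(W[...,0]<.52)&(W[...,0]>.36)&(W[...,1]>.1)&(W[...,1]<.26)).astype(np.uint8)
ys,xs=np.nonzero(m); print(xs.min(),xs.max(),ys.min(),ys.max())
"
```

```text
(0.4468, 0.1697, 0.163) [247.89070961 123.09424354] [352. 252.]
(0.445, 0.175, 0.14) [248.37180564 128.1685866 ] [353. 273.]
(0.445, 0.175, 0.12) [248.55951112 133.30164118] [354. 293.]
231 265 125 135
```

Call:
drive_tool(
  increments=[
    [0, 3, -10, 0.009],
    [0, 5, -25, 0.009],
    [0, 5, -35, 0.009],
    [0, 5, -40, 0.009],
    [0, 5, -41, 0.009],
  ],
)

```text
t: 15.48
ee_pos: [0.4499, 0.1756, 0.126]
tcp_rot: [0.402, -0.567, 0.419, 0.584]
contact_force: [-0.6, -0.1, 0.4]
width: 0.0856
```

Call:
drive_tool(
  increments=[
    [0, 0, 0, 0],
    [0, 0, 0, 0],
    [0, 0, 0, 0],
    [0, 0, 0, 0],
    [0, 0, 0, 0],
    [0, 0, 0, 0],
    [0, 0, 0, 0],
    [0, 0, 0, 0],
  ],
  grip=1,
)

```text
t: 16.15
ee_pos: [0.4505, 0.176, 0.1268]
tcp_rot: [0.403, -0.567, 0.418, 0.584]
contact_force: [-1.0, 1.3, 5.6]
width: 0.035
```

```bash
python3 -c "
from h import *
delta(630,49,320,-1.4)
c=camera('scene'); cv2.imwrite('pics/s9.png',cv2.resize(c['image'][60:210,160:360,::-1],(800,600)))"
```

```text
t 16.15 tcp [450.5 176.  126.8] jaw 109.0 down [-0.032 -0.004 -0.999] F [-1.   1.3  5.6] w 0.035 q [ 0.24  0.13 -0.44  1.03  0.   -0.1 ]
delta [ 179.5 -127.   193.2] turn rad -0.356
```

View pics/s9.png

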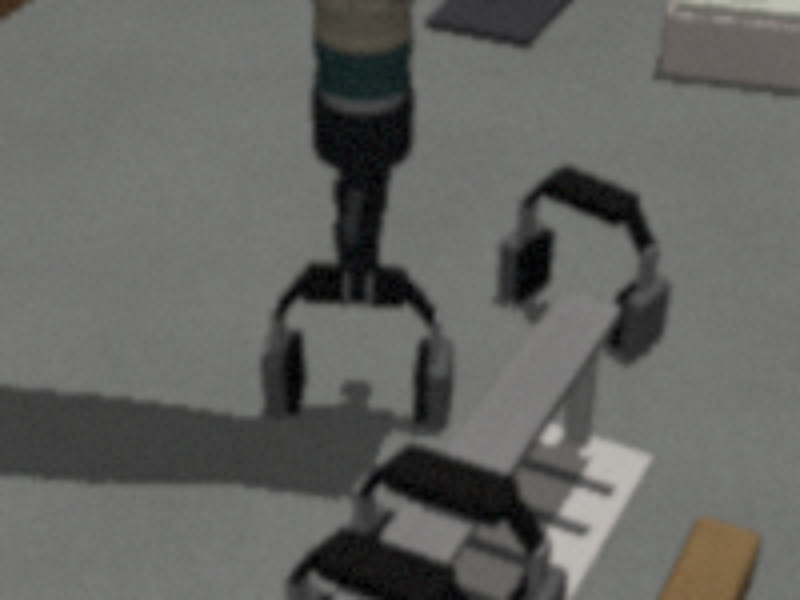

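Gripped at the cushion's middle, (358,285) in the crop. I lift and turn.

Call:
drive_tool(
  increments=[
    [0, 0, 10, 0],
    [0, 0, 35, 0],
    [0, 0, 70, -0.04],
    [0, -10, 105, -0.1],
    [0, -30, 140, -0.16],
    [0, -60, 170, -0.22],
    [10, -90, 190, -0.28],
    [30, -115, 193, -0.33],
    [55, -127, 193, -0.356],
    [85, -127, 193, -0.356],
  ],
)

```text
t: 17.03
ee_pos: [0.5353, 0.0459, 0.3208]
tcp_rot: [0.501, -0.484, 0.514, 0.502]
contact_force: [0.2, 1.1, -2.2]
width: 0.0349
```

```bash
python3 -c "
from h import *
delta(630,49,320,-1.4)
c=camera('scene');muffs(c); cv2.imwrite('pics/s10.png',cv2.resize(c['image'][60:260,140:340,::-1],(600,600)))"
```

```text
t 17.03 tcp [535.3  45.9 320.8] jaw 88.4 down [-0.031  0.005 -1.   ] F [ 0.2  1.1 -2.2] w 0.0349 q [-0.04  0.11 -0.05  1.45  0.   -0.01]
delta [94.7  3.1 -0.8] turn rad 0.004
px [307.7 108.5] n 208 c [570.1 378.3] size [37.2 99.3] yaw -13.0 z 0.1386
px [274.3 182.8] n 564 c [628.1 -43.7] size [119.3  88.1] yaw 31.3 z 0.1684
px [257.9 205. ] n 650 c [ 625.3 -137.9] size [124.   72.9] yaw 28.7 z 0.1699
```

View pics/s10.png

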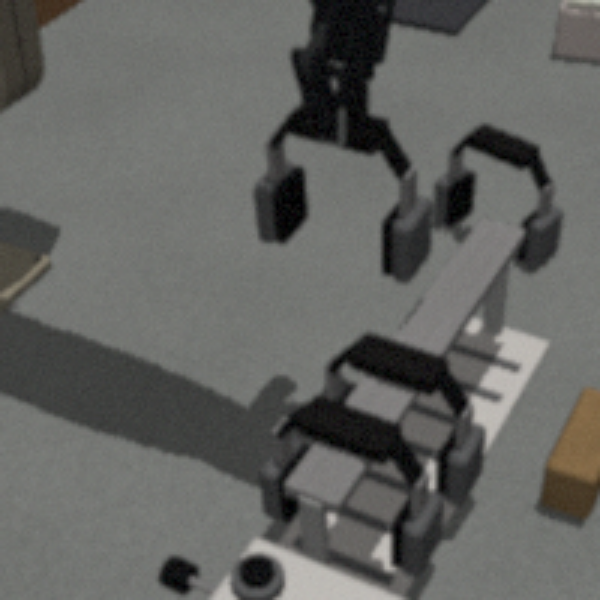

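Call:
drive_tool(
  increments=[
    [35, 3, 0, 0],
    [65, 3, 0, 0],
    [87, 3, 0, 0],
    [94, 3, -5, 0],
    [94, 3, -35, 0],
    [94, 3, -70, 0],
    [94, 3, -105, 0],
    [94, 3, -135, 0],
    [94, 3, -150, 0],
    [94, 3, -150, 0],
  ],
)

```text
t: 17.92
ee_pos: [0.6307, 0.0499, 0.163]
tcp_rot: [0.499, -0.482, 0.515, 0.504]
contact_force: [-2.0, 0.7, -3.2]
width: 0.0346
```

Call:
drive_tool(
  increments=[
    [0, 0, -2, 0],
    [0, 0, -4, 0],
    [0, 0, -6, 0],
    [0, 0, -8, 0],
    [0, 0, -8, 0],
  ],
)

```text
t: 18.33
ee_pos: [0.6307, 0.0499, 0.1592]
tcp_rot: [0.499, -0.483, 0.514, 0.503]
contact_force: [-5.7, 0.7, 6.4]
width: 0.0348
```

Seated as expected (159.2 against a predicted 158.8). I release.

Call:
drive_tool(
  increments=[
    [0, 0, 0.5, 0],
    [0, 0, 0.5, 0],
    [0, 0, 0.5, 0],
    [0, 0, 0.5, 0],
    [0, 0, 0.5, 0],
    [0, 0, 5, 0],
  ],
  grip=-0.3,
)

```text
t: 18.83
ee_pos: [0.63, 0.0499, 0.1632]
tcp_rot: [0.499, -0.482, 0.515, 0.504]
contact_force: [-1.0, 0.4, -1.1]
width: 0.0555
```

Call:
drive_tool(
  increments=[
    [0, 0, 10, 0],
    [0, 0, 35, 0],
    [0, 0, 70, 0],
    [0, 0, 105, 0],
    [0, 0, 135, 0],
    [-20, 30, 135, -0.05],
    [-40, 70, 135, -0.1],
    [-50, 110, 135, -0.15],
    [-60, 150, 135, -0.2],
    [-60, 180, 135, -0.24],
  ],
)

```text
t: 19.67
ee_pos: [0.568, 0.2322, 0.2997]
tcp_rot: [0.556, -0.416, 0.569, 0.44]
contact_force: [-0.3, -0.3, -0.2]
width: 0.0554
```

```bash
python3 -c "
from h import *
c=camera('top'); muffs(c); cv2.imwrite('pics/t11.png',cv2.resize(c['image'][120:320,80:400,::-1],(800,500)))
c=camera('scene'); muffs(c); cv2.imwrite('pics/s11.png',cv2.resize(c['image'][60:260,140:340,::-1],(600,600)))
delta(571,380,280,-16)"
```

```text
px [253.  186.2] n 435 c [625.5 -41.7] size [ 31.7 126.8] yaw -2.9 z 0.1704
px [220.8 187.3] n 439 c [621.4  48.9] size [ 33.6 124.1] yaw -1.9 z 0.1709
px [284.6 187. ] n 441 c [ 622.7 -130.4] size [ 33.6 125.2] yaw -3.0 z 0.1702
px [307.8 108.5] n 207 c [573. 377.] size [ 38.1 100.3] yaw -9.4 z 0.1383
px [280.  173.3] n 1076 c [623.7  38.3] size [140.4 242.6] yaw -87.0 z 0.1683
px [257.8 205.8] n 667 c [ 630.8 -135. ] size [ 98.4 109.5] yaw -39.0 z 0.1692
t 19.77 tcp [569.2 234.1 299.1] jaw 75.0 down [-0.034  0.017 -0.999] F [ 0.2 -0.6  0.9] w 0.0553 q [0.27 0.25 0.08 1.43 0.03 0.54]
delta [  1.8 145.9 -19.1] turn rad -0.017
```

View pics/s11.png

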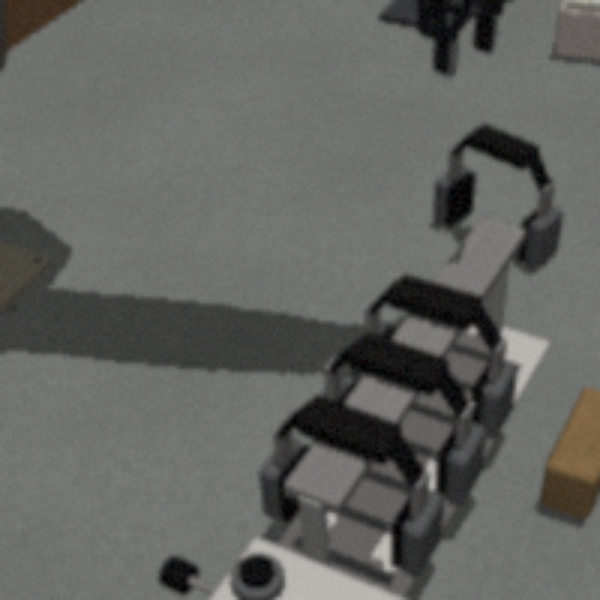

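View pics/t11.png

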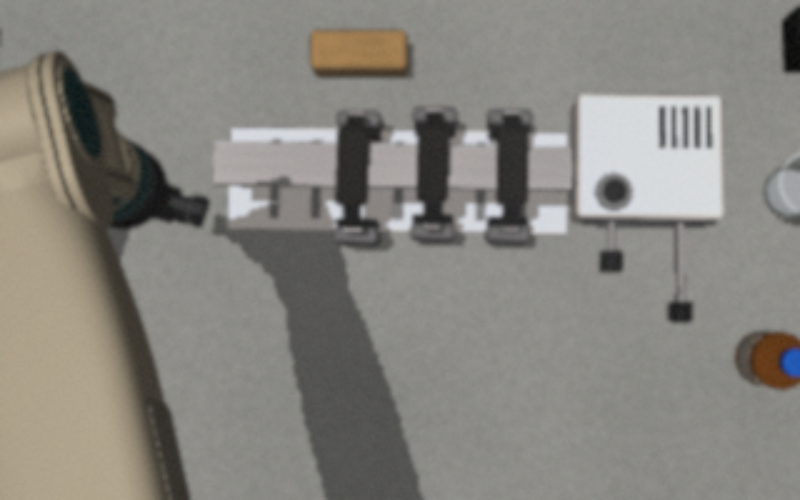

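Three now hang square, about 90 mm apart, and the fourth hasn't moved. I go for it.

Call:
drive_tool(
  increments=[
    [0, 30, 0, -0.01],
    [1, 65, -5, -0.017],
    [2, 100, -10, -0.017],
    [2, 130, -15, -0.017],
    [2, 143, -20, -0.017],
    [2, 146, -40, -0.017],
    [2, 146, -75, -0.017],
    [2, 146, -110, -0.017],
    [2, 146, -130, -0.017],
    [2, 146, -135, -0.017],
  ],
  grip=-1,
)

```text
t: 20.6
ee_pos: [0.5685, 0.3774, 0.1589]
tcp_rot: [0.556, -0.413, 0.574, 0.438]
contact_force: [-1.4, -0.0, -0.1]
width: 0.0856
```

```bash
python3 -c "
from h import *
delta(571,380,122,-16)
c=camera('scene'); cv2.imwrite('pics/s12.png',cv2.resize(c['image'][40:190,200:400,::-1],(800,600)))
for X in ((.571,.38,.14),): print((proj(c,X)-[200,40])*4)"
```

```text
t 20.6 tcp [568.5 377.4 158.9] jaw 73.9 down [-0.042  0.012 -0.999] F [-1.4 -0.  -0.1] w 0.0856 q [0.48 0.44 0.05 1.21 0.03 0.76]
delta [  2.5   2.6 -36.9] turn rad 0.001
[430.22993115 265.23069387]
```

View pics/s12.png

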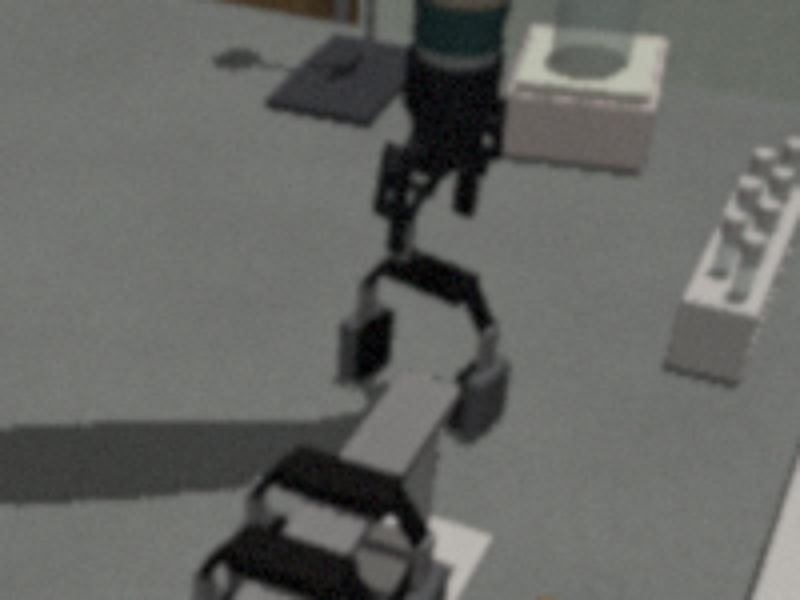

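The fingers straddle the cushion at (432,272) in the crop. I descend and close.

Call:
drive_tool(
  increments=[
    [2, 2, -15, 0],
    [2, 2, -28, 0],
    [2, 2, -35, 0],
    [2, 2, -37, 0],
    [2, 2, -37, 0],
  ],
)

```text
t: 21.07
ee_pos: [0.5713, 0.3796, 0.1234]
tcp_rot: [0.556, -0.413, 0.573, 0.437]
contact_force: [0.4, 0.5, 0.5]
width: 0.0856
```

Call:
drive_tool(
  increments=[
    [0, 0, 0, 0],
    [0, 0, 0, 0],
    [0, 0, 0, 0],
    [0, 0, 0, 0],
    [0, 0, 0, 0],
    [0, 0, 0, 0],
    [0, 0, 0, 0],
    [0, 0, 0, 0],
  ],
  grip=1,
)

```text
t: 21.73
ee_pos: [0.572, 0.3803, 0.1244]
tcp_rot: [0.557, -0.413, 0.573, 0.438]
contact_force: [0.7, 0.8, 4.3]
width: 0.0349
```

```bash
python3 -c "
from h import *
delta(632,139,320,-1.4)"
```

```text
t 21.73 tcp [572.  380.3 124.4] jaw 73.9 down [-0.039  0.015 -0.999] F [0.7 0.8 4.3] w 0.0349 q [0.48 0.47 0.01 1.15 0.03 0.76]
delta [  60.  -241.3  195.6] turn rad 0.256
```

Call:
drive_tool(
  increments=[
    [0, 0, 10, 0],
    [0, 0, 35, 0],
    [0, 0, 70, 0.04],
    [0, 0, 105, 0.08],
    [0, 0, 140, 0.12],
    [0, -10, 175, 0.16],
    [0, -30, 196, 0.2],
    [0, -65, 196, 0.256],
    [0, -100, 196, 0.256],
    [0, -130, 196, 0.256],
  ],
)

```text
t: 22.57
ee_pos: [0.5711, 0.2482, 0.3204]
tcp_rot: [0.496, -0.483, 0.516, 0.505]
contact_force: [1.3, -0.3, -2.7]
width: 0.0351
```

```bash
python3 -c "
from h import *
delta(632,139,320,-1.4)
c=camera('scene');cv2.imwrite('pics/s13.png',cv2.resize(c['image'][40:240,180:380,::-1],(600,600)))"
```

```text
t 22.57 tcp [571.1 248.2 320.4] jaw 88.6 down [-0.042  0.003 -0.999] F [ 1.3 -0.3 -2.7] w 0.0351 q [0.3  0.27 0.15 1.49 0.01 0.32]
delta [  60.9 -109.2   -0.4] turn rad -0.001
```

View pics/s13.png

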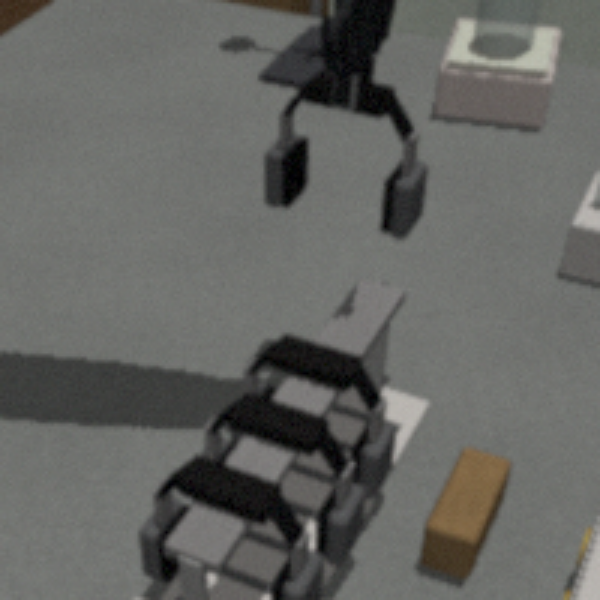

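Held level. I carry it over the bar and lower it.

Call:
drive_tool(
  increments=[
    [20, -30, 0, 0],
    [40, -65, 0, 0],
    [55, -95, 0, 0],
    [61, -107, 0, 0],
    [61, -109, -10, 0],
    [61, -109, -40, 0],
    [61, -109, -75, 0],
    [61, -109, -110, 0],
    [61, -109, -140, 0],
    [61, -109, -150, 0],
  ],
)

```text
t: 23.45
ee_pos: [0.6263, 0.1344, 0.1632]
tcp_rot: [0.491, -0.48, 0.522, 0.506]
contact_force: [-1.9, 0.0, -4.0]
width: 0.0354
```

```bash
python3 -c "
from h import *
delta(632,139,153,-1.4)"
```

```text
t 23.45 tcp [626.3 134.4 163.2] jaw 88.5 down [-0.056 -0.004 -0.998] F [-1.9  0.  -4. ] w 0.0354 q [ 0.11  0.38 -0.03  1.22  0.    0.14]
delta [  5.7   4.6 -10.2] turn rad 0.003
```

Call:
drive_tool(
  increments=[
    [3, 2, 0, 0],
    [6, 4, 0, 0],
    [6, 4.5, 0, 0],
    [6, 4.5, 0, 0],
  ],
)

```text
t: 23.78
ee_pos: [0.6343, 0.1397, 0.1658]
tcp_rot: [0.492, -0.481, 0.52, 0.505]
contact_force: [0.3, -0.8, -2.0]
width: 0.0351
```

```bash
python3 -c "
from h import *
delta(632,139,153,-1.4)
c=camera('scene');cv2.imwrite('pics/s14.png',cv2.resize(c['image'][60:260,180:380,::-1],(600,600)))"
```

```text
t 23.78 tcp [634.3 139.7 165.8] jaw 88.5 down [-0.052 -0.004 -0.999] F [ 0.3 -0.8 -2. ] w 0.0351 q [ 0.12  0.39 -0.01  1.22  0.    0.14]
delta [ -2.3  -0.7 -12.8] turn rad 0.002
```

View pics/s14.png

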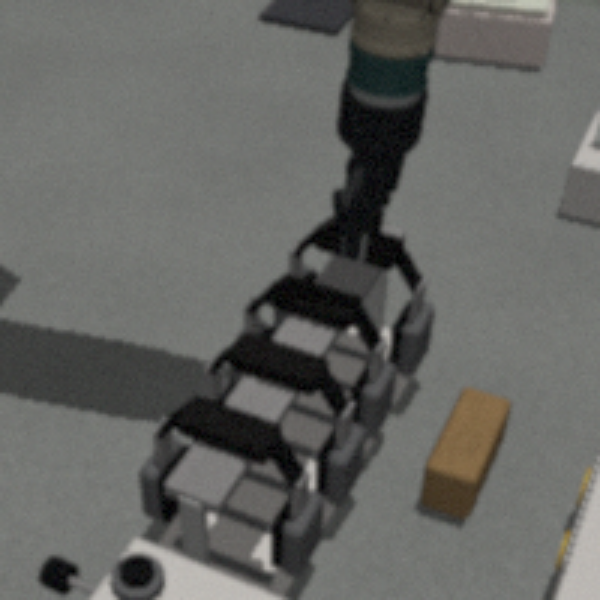

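Call:
drive_tool(
  increments=[
    [-2, -1, -3, 0],
    [-2, -1, -6, 0],
    [-2, -1, -9, 0],
    [-2, -1, -11, 0],
    [-2, -1, -12, 0],
    [-2, -1, -12, 0],
  ],
)

```text
t: 24.33
ee_pos: [0.6324, 0.1384, 0.1562]
tcp_rot: [0.493, -0.482, 0.52, 0.504]
contact_force: [-3.9, -0.4, 7.9]
width: 0.0351
```

Call:
drive_tool(
  increments=[
    [0, 0, 0.5, 0],
    [0, 0, 0.5, 0],
    [0, 0, 0.5, 0],
    [0, 0, 0.5, 0],
    [0, 0, 0.5, 0],
    [0, 0, 5, 0],
  ],
  grip=-0.3,
)

```text
t: 24.83
ee_pos: [0.6315, 0.1382, 0.16]
tcp_rot: [0.492, -0.481, 0.521, 0.505]
contact_force: [-0.0, -0.2, -1.0]
width: 0.0555
```

Call:
drive_tool(
  increments=[
    [0, 0, 10, 0],
    [0, 0, 35, 0],
    [0, 0, 70, 0],
    [0, 0, 105, 0],
    [0, 0, 125, 0],
    [-35, -20, 125, 0],
    [-75, -50, 125, 0],
    [-110, -80, 125, 0],
    [-130, -110, 125, 0],
    [-140, -145, 125, 0],
  ],
)

```text
t: 25.67
ee_pos: [0.4889, -0.0055, 0.2861]
tcp_rot: [0.492, -0.482, 0.52, 0.506]
contact_force: [0.4, -0.4, -0.4]
width: 0.0557
```

Call:
drive_tool(
  increments=[
    [0, -35, 0, 0],
    [0, -75, 0, 0],
    [0, -115, 0, 0],
    [0, -155, 0, 0],
    [0, -190, 0, 0],
    [0, -220, 0, 0],
    [0, -240, 0, 0],
    [0, -250, 0, 0],
  ],
)

```text
t: 26.33
ee_pos: [0.4889, -0.2584, 0.2869]
tcp_rot: [0.492, -0.481, 0.521, 0.505]
contact_force: [1.2, -0.6, -0.0]
width: 0.0553
```

```bash
python3 -c "
from h import *
c=camera('top'); muffs(c); cv2.imwrite('pics/t15.png',cv2.resize(c['image'][120:320,80:400,::-1],(800,500)))
for o in blobs(c,.045,.08,(0,60),20,(.4,.6,-.4,-.2)): print(o)
c=camera('scene'); muffs(c); cv2.imwrite('pics/s15.png',cv2.resize(c['image'][80:310,100:380,::-1],(730,600)))
for o in blobs(c,.045,.08,(0,60),20,(.4,.6,-.4,-.2)): print(o)
delta(519,-257,150,-1.4)"
```

```text
px [189.8 185.7] n 457 c [626.5 136.4] size [ 35.6 129.7] yaw -3.8 z 0.1705
px [253.  186.2] n 443 c [625.4 -41.3] size [ 32.8 126.7] yaw -3.4 z 0.1707
px [220.8 187.2] n 446 c [623.1  49.4] size [ 34.  127.1] yaw -2.4 z 0.1706
px [284.6 187.1] n 446 c [ 622.6 -130.4] size [ 33.7 126.8] yaw -3.1 z 0.1705
(array([324.9, 222.5]), np.int32(29), array([ 0.5251, -0.2563,  0.0673]), np.float64(0.0679), array([ 523.6, -257.3]), array([24.6, 12.4]), 89.0)
px [299.8 145.4] n 416 c [632.2 134.2] size [134.3  35.6] yaw 0.8 z 0.1683
px [286.3 162.2] n 478 c [622.8  57.4] size [133.6  66.7] yaw 9.8 z 0.1683
px [274.1 182.7] n 547 c [628.1 -46.4] size [123.7  67.6] yaw 24.1 z 0.1693
px [258.1 204.9] n 633 c [ 626.9 -134. ] size [ 50.1 131.1] yaw -16.0 z 0.1702
(array([198.9, 251.2]), np.int32(100), array([ 0.5262, -0.261 ,  0.0638]), np.float64(0.065), array([ 523.8, -258.9]), array([23.6, 23.9]), 3.1)
(array([159.2, 266.8]), np.int32(135), array([ 0.4641, -0.3422,  0.0635]), np.float64(0.065), array([ 463.6, -340.9]), array([32.2, 24.5]), 4.7)
t 26.43 tcp [ 488.9 -256.8  286.6] jaw 88.5 down [-0.052 -0.004 -0.999] F [-0.1  0.2 -0.1] w 0.0553 q [-0.58  0.15 -0.06  1.39 -0.03 -0.56]
delta [  30.1   -0.2 -136.6] turn rad 0.002
```

View pics/s15.png

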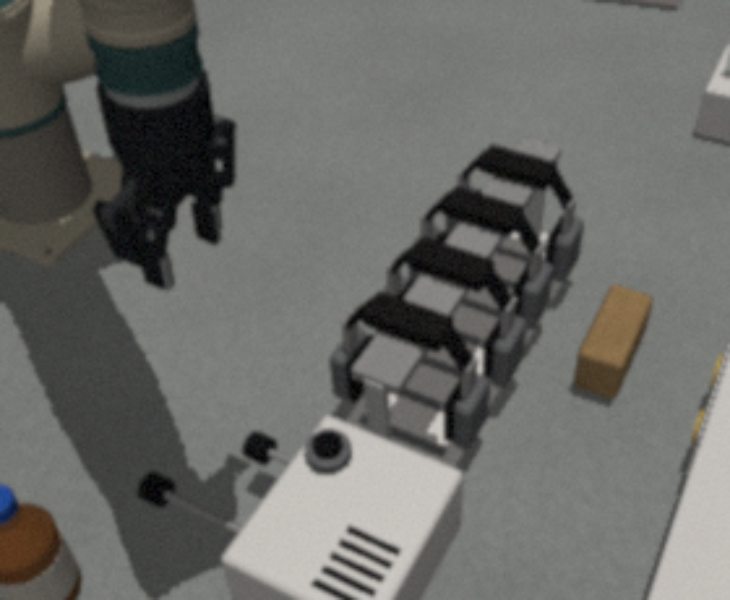

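View pics/t15.png

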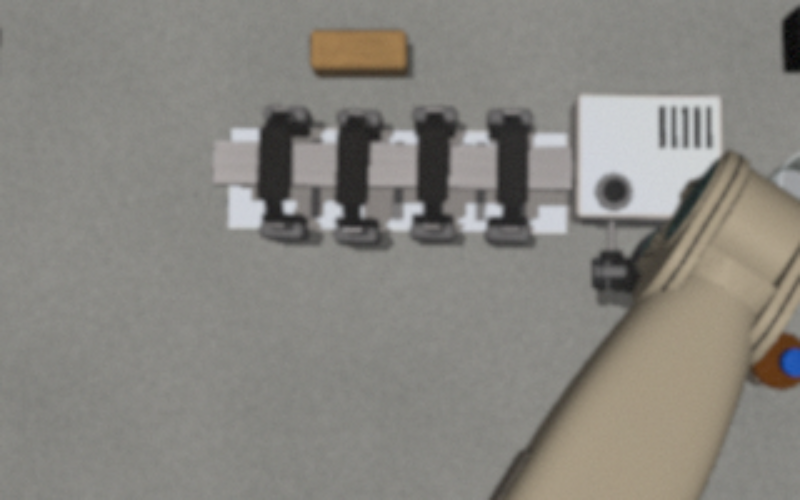

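All four hang square across the bar, about 90 mm apart. Now rod A: its knob is at about (522, -257), which agrees with the housing geometry.

Call:
drive_tool(
  increments=[
    [10, 0, -20, 0],
    [20, 0, -55, 0],
    [30, 0, -90, 0],
    [33, 0, -125, 0],
    [33, 0, -160, 0],
    [33, 0, -185, 0],
    [33, 0, -195, 0],
    [33, 0, -195, 0],
  ],
  grip=-0.3,
)

```text
t: 27.1
ee_pos: [0.5199, -0.2539, 0.089]
tcp_rot: [0.491, -0.479, 0.52, 0.508]
contact_force: [-1.5, 1.1, -0.1]
width: 0.0556
```

```bash
python3 -c "
from h import *
c=camera('scene'); cv2.imwrite('pics/s16.png',cv2.resize(c['image'][170:320,120:320,::-1],(800,600)))
delta(522,-257,38,-1.4)"
```

```text
t 27.15 tcp [ 521.5 -255.2   91.2] jaw 88.6 down [-0.054 -0.002 -0.999] F [0.2 0.3 0. ] w 0.0555 q [-0.55  0.34 -0.26  1.02 -0.03 -0.53]
delta [  0.5  -1.8 -53.2] turn rad 0.0
```

View pics/s16.png

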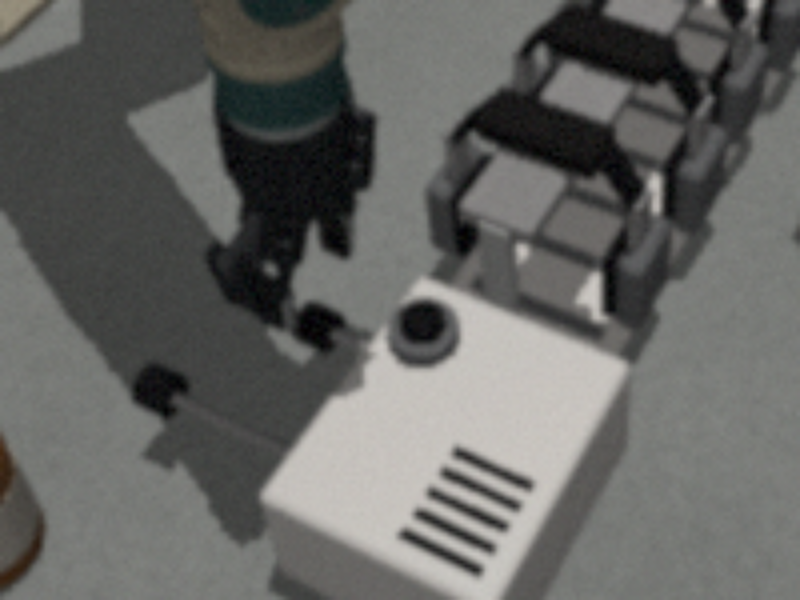

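```bash
python3 -c "
from h import *
c=camera('scene')
for X in ((.522,-.257,.055),(.5215,-.2552,.0912),(.5215,-.2552-.028,.096),(.5215,-.2552+.028,.096)): print(X,((proj(c,X)-[120,170])*4).round())
print((np.array([198.9,251.2])-[120,170])*4)
"
```

```text
(0.522, -0.257, 0.055) [315. 326.]
(0.5215, -0.2552, 0.0912) [309. 289.]
(0.5215, -0.2832, 0.096) [282. 317.]
(0.5215, -0.22719999999999999, 0.096) [332. 252.]
[315.6 324.8]
```

The projected fingers and knob match the picture. I descend and grip.

Call:
drive_tool(
  increments=[
    [0, -1, -20, 0],
    [0, -2, -38, 0],
    [0, -2, -48, 0],
    [0, -2, -53, 0],
    [0, -2, -53, 0],
    [0, -2, -53, 0],
  ],
)

```text
t: 27.7
ee_pos: [0.5235, -0.2587, 0.041]
tcp_rot: [0.492, -0.483, 0.52, 0.504]
contact_force: [-0.1, -0.4, 0.9]
width: 0.0555
```

Call:
drive_tool(
  increments=[
    [0, 0, 0, 0],
    [0, 0, 0, 0],
    [0, 0, 0, 0],
    [0, 0, 0, 0],
    [0, 0, 0, 0],
    [0, 0, 0, 0],
  ],
  grip=1,
)

```text
t: 28.2
ee_pos: [0.5247, -0.2559, 0.0427]
tcp_rot: [0.494, -0.482, 0.517, 0.506]
contact_force: [0.6, 8.3, 7.4]
width: 0.0269
```

```bash
python3 -c "
from h import *
delta(492,-256.5,38,-1.4)"
```

```text
t 28.2 tcp [ 524.7 -255.9   42.7] jaw 88.6 down [-0.046  0.001 -0.999] F [0.6 8.3 7.4] w 0.0269 q [-0.55  0.39 -0.3   0.92 -0.02 -0.53]
delta [-32.7  -0.6  -4.7] turn rad -0.001
```

Call:
drive_tool(
  increments=[
    [-4, 0, 0, 0],
    [-8, 0, 0, 0],
    [-12, 0, 0, 0],
    [-17, 0.5, 0, 0],
    [-22, 0.5, 0, 0],
    [-26, 0.7, 0, 0],
    [-30, 0.7, 0, 0],
    [-31, 0.7, 0, 0],
    [-31, 0.7, 0, 0],
    [-31, 0.7, 0, 0],
  ],
)

```text
t: 29.03
ee_pos: [0.4934, -0.2551, 0.0428]
tcp_rot: [0.494, -0.482, 0.517, 0.506]
contact_force: [1.1, 0.2, -2.8]
width: 0.0266
```

```bash
python3 -c "
from h import *
delta(493,-256,38,-1.4)"
```

```text
t 29.03 tcp [ 493.4 -255.1   42.8] jaw 88.6 down [-0.047  0.001 -0.999] F [ 1.1  0.2 -2.8] w 0.0266 q [-0.58  0.35 -0.36  0.9  -0.02 -0.56]
delta [-0.4 -0.9 -4.8] turn rad -0.0
```

Call:
drive_tool(
  increments=[
    [0, 0, 0, 0],
    [0, 0, 0, 0],
    [0, 0, 0, 0],
    [0, 0, 0, 0],
    [0, 0, 5, 0],
    [0, 0, 25, 0],
    [0, 0, 55, 0],
    [0, 0, 85, 0],
    [0, 0, 110, 0],
    [0, 0, 110, 0],
  ],
  grip=-0.3,
)

```text
t: 29.87
ee_pos: [0.4971, -0.2575, 0.1593]
tcp_rot: [0.495, -0.486, 0.517, 0.502]
contact_force: [1.3, -0.4, 1.2]
width: 0.0554
```

```bash
python3 -c "
from h import *
c=camera('scene'); cv2.imwrite('pics/s17.png',cv2.resize(c['image'][170:320,120:320,::-1],(800,600)))
for o in blobs(c,.045,.08,(0,60),20,(.4,.6,-.4,-.2)): print(o)
delta(461,-340,90,-1.4)"
```

```text
(array([188.9, 246.7]), np.int32(102), array([ 0.4954, -0.26  ,  0.0633]), np.float64(0.0651), array([ 493.4, -259.1]), array([26. , 22.7]), 11.1)
(array([159.2, 266.8]), np.int32(135), array([ 0.464 , -0.3422,  0.0634]), np.float64(0.0652), array([ 463. , -340.3]), array([29.2, 25.5]), 1.9)
t 29.92 tcp [ 496.  -256.8  156.8] jaw 88.6 down [-0.04  -0.003 -0.999] F [-0.1 -0.6  0.1] w 0.0558 q [-0.58  0.23 -0.25  1.12 -0.02 -0.56]
delta [-35.  -83.2 -66.8] turn rad -0.0
```

View pics/s17.png

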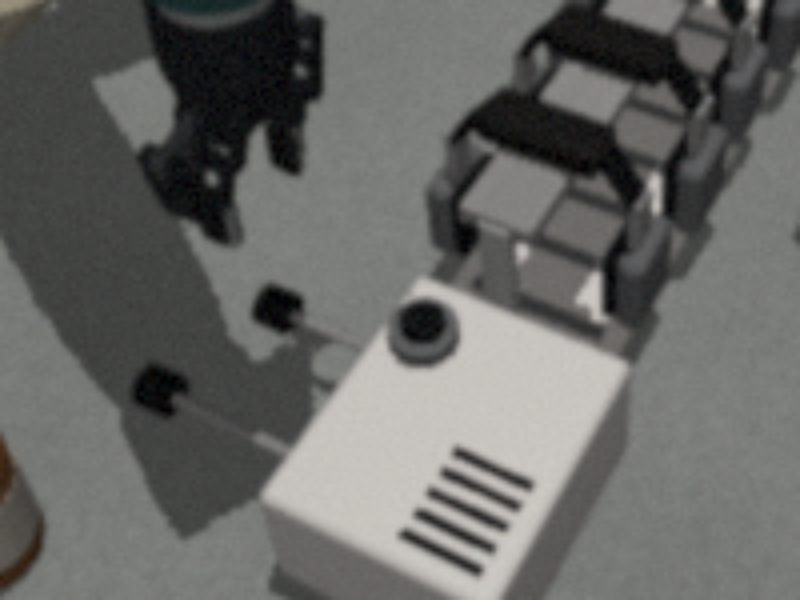

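Rod A moved 30 mm to its middle, knob at (278,305) in the crop. Now rod B, at about (462, -338).

Call:
drive_tool(
  increments=[
    [-8, -20, 0, 0],
    [-18, -45, 0, 0],
    [-28, -68, 0, 0],
    [-34, -81, -15, 0],
    [-34, -81, -40, 0],
    [-34, -81, -65, 0],
    [-34, -81, -90, 0],
    [-34, -81, -110, 0],
    [-34, -81, -118, 0],
    [-34, -81, -118, 0],
  ],
)

```text
t: 30.75
ee_pos: [0.4595, -0.3356, 0.0356]
tcp_rot: [0.495, -0.482, 0.517, 0.505]
contact_force: [-0.1, 0.8, -0.8]
width: 0.0556
```

```bash
python3 -c "
from h import *
delta(462,-338,40,-1.4)"
```

```text
t 30.75 tcp [ 459.5 -335.6   35.6] jaw 88.6 down [-0.045  0.001 -0.999] F [-0.1  0.8 -0.8] w 0.0556 q [-0.73  0.38 -0.34  0.89 -0.03 -0.7 ]
delta [ 2.5 -2.4  4.4] turn rad -0.0
```

Call:
drive_tool(
  increments=[
    [2, -2, 3, 0],
    [2, -2, 3, 0],
    [2, -2, 3, 0],
  ],
)

```text
t: 31.0
ee_pos: [0.4628, -0.3387, 0.0403]
tcp_rot: [0.495, -0.483, 0.517, 0.504]
contact_force: [-0.5, -0.1, 0.1]
width: 0.0558
```

Call:
drive_tool(
  increments=[
    [0, 0, 0, 0],
    [0, 0, 0, 0],
    [0, 0, 0, 0],
    [0, 0, 0, 0],
    [0, 0, 0, 0],
    [0, 0, 0, 0],
  ],
  grip=1,
)

```text
t: 31.5
ee_pos: [0.4638, -0.3384, 0.0418]
tcp_rot: [0.495, -0.484, 0.516, 0.504]
contact_force: [-0.1, 2.0, 5.4]
width: 0.0266
```

Gripped (26.6 mm). I push it in by 30 mm.

Call:
drive_tool(
  increments=[
    [4, 0, 0, 0],
    [8, 0, 0, 0],
    [12, 0, 0, 0],
    [17, -0.5, 0, 0],
    [22, -0.5, 0, 0],
    [26, -0.7, 0, 0],
    [29, -0.7, 0, 0],
    [30, -0.7, 0, 0],
    [30, -0.7, 0, 0],
    [30, -0.7, 0, 0],
  ],
)

```text
t: 32.33
ee_pos: [0.494, -0.3391, 0.0419]
tcp_rot: [0.496, -0.484, 0.516, 0.504]
contact_force: [-2.1, -0.0, 1.2]
width: 0.0264
```

Call:
drive_tool(
  increments=[
    [0, 0, 0, 0],
    [0, 0, 0, 0],
    [0, 0, 0, 0],
    [0, 0, 0, 0],
    [0, 0, 5, 0],
    [0, 0, 25, 0],
    [0, 0, 55, 0],
    [0, 0, 85, 0],
    [0, 0, 120, 0],
    [0, 0, 130, 0],
  ],
  grip=-0.3,
)

```text
t: 33.17
ee_pos: [0.4967, -0.3413, 0.1783]
tcp_rot: [0.496, -0.487, 0.516, 0.501]
contact_force: [1.8, -0.3, 1.6]
width: 0.0557
```

```bash
python3 -c "
from h import *
c=camera('scene'); cv2.imwrite('pics/s18.png',cv2.resize(c['image'][170:320,120:320,::-1],(800,600)))
for o in blobs(c,.045,.08,(0,60),20,(.4,.6,-.4,-.2)): print(o)
for o in blobs(c,.1,.12,(0,50),20,(.57,.63,-.29,-.22)): print(o)
c=camera('top')
for o in blobs(c,.1,.12,(0,50),10,(.57,.63,-.29,-.22)): print('top',o)
delta(602,-255,150,-1.4)"
```

```text
(array([188.7, 246.6]), np.int32(94), array([ 0.4951, -0.2605,  0.064 ]), np.float64(0.0652), array([ 492.6, -258.1]), array([23. , 24.7]), 2.4)
(array([169.1, 271.8]), np.int32(120), array([ 0.4946, -0.3433,  0.0639]), np.float64(0.0654), array([ 494.3, -340.9]), array([24.3, 27. ]), 89.5)
(array([225.1, 250.3]), np.int32(88), array([ 0.6052, -0.2589,  0.1113]), np.float64(0.1119), array([ 604.5, -258.2]), array([24. , 21.8]), 31.1)
top (array([326.4, 195.4]), np.int32(17), array([ 0.6024, -0.2564,  0.1114]), np.float64(0.111), array([ 603.5, -256.8]), array([18.5, 10.8]), 42.8)
t 33.27 tcp [ 496.1 -340.8  175.8] jaw 88.7 down [-0.034 -0.005 -0.999] F [0.1 0.2 0. ] w 0.0555 q [-0.7   0.29 -0.13  1.17 -0.03 -0.67]
delta [105.9  85.8 -25.8] turn rad -0.001
```

View pics/s18.png

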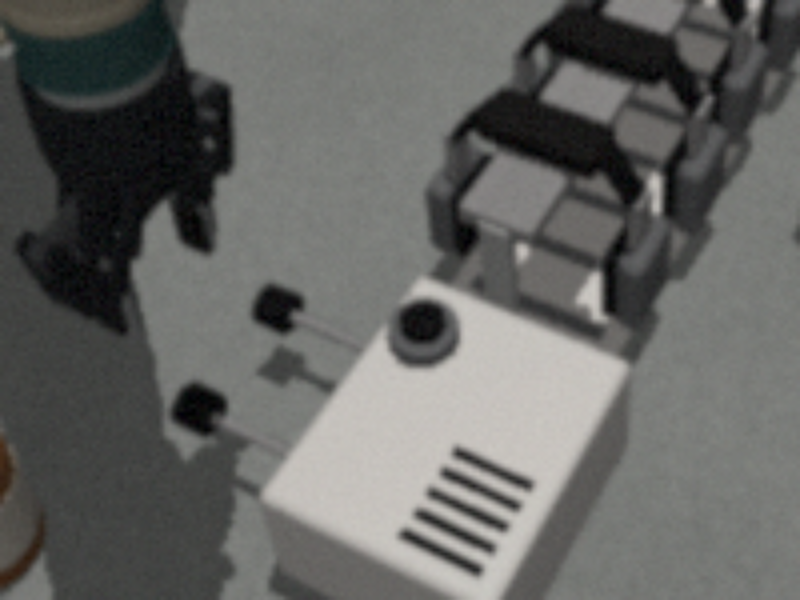

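Both knobs are 30–31 mm from their start, i.e. at the middle. Now the button: I check its collar height before pressing.

```bash
python3 -c "
from h import *
c=camera('scene'); W=cloud(c)
ctr=np.array([.603,-.257])
r=np.hypot(W[...,0]-ctr[0],W[...,1]-ctr[1])
for a in range(0,40,3):
    m=(r>=a/1000)&(r<(a+3)/1000); print(a,m.sum(),np.percentile(W[m][:,2],[10,50,90]).round(4),c['image'][m].mean(0).round())
"
```

```text
0 3 [0.1115 0.1117 0.1128] [17. 16. 18.]
3 13 [0.1113 0.1125 0.114 ] [19. 21. 21.]
6 21 [0.1106 0.1125 0.1137] [20. 19. 21.]
9 44 [0.1042 0.1116 0.1136] [30. 30. 31.]
12 45 [0.1015 0.1075 0.1131] [63. 63. 63.]
15 33 [0.1005 0.1026 0.1039] [89. 89. 90.]
18 83 [0.0904 0.0997 0.1035] [89. 89. 89.]
21 62 [0.0898 0.0917 0.1023] [153. 151. 148.]
24 44 [0.0887 0.0909 0.0919] [192. 189. 184.]
27 59 [0.0891 0.0902 0.0914] [191. 188. 183.]
30 73 [0.089  0.0909 0.092 ] [190. 187. 182.]
33 71 [0.0888 0.0907 0.0921] [194. 190. 186.]
36 78 [0.0892 0.0906 0.0921] [194. 191. 186.]
39 77 [0.0886 0.0902 0.0916] [193. 189. 184.]
```

Call:
drive_tool(
  increments=[
    [15, 12, 2, 0],
    [35, 28, 4, 0],
    [58, 47, 4, 0],
    [80, 65, 4, 0],
    [96, 78, 4, 0],
    [104, 84, 4, 0],
    [106, 85, 0, 0],
    [106, 85, -10, 0],
    [106, 85, -20, 0],
    [106, 85, -25, 0],
  ],
  grip=1,
)

```text
t: 34.15
ee_pos: [0.5984, -0.2548, 0.1452]
tcp_rot: [0.495, -0.483, 0.517, 0.504]
contact_force: [-0.1, 0.2, -0.1]
width: 0.0
```

```bash
python3 -c "
from h import *
c=camera('scene'); cv2.imwrite('pics/s19.png',cv2.resize(c['image'][150:300,120:320,::-1],(800,600)))
delta(602,-255.5,118,-1.4)
for X in ((.602,-.2555,.111),): print((proj(c,X)-[120,150])*4)"
```

```text
t 34.2 tcp [ 598.  -254.6  144.7] jaw 88.6 down [-0.043  0.    -0.999] F [-0.1  0.5 -0.9] w 0.0001 q [-0.49  0.4  -0.04  1.17 -0.02 -0.47]
delta [  4.   -0.9 -26.7] turn rad 0.001
[418.66801042 395.43088574]
```

View pics/s19.png

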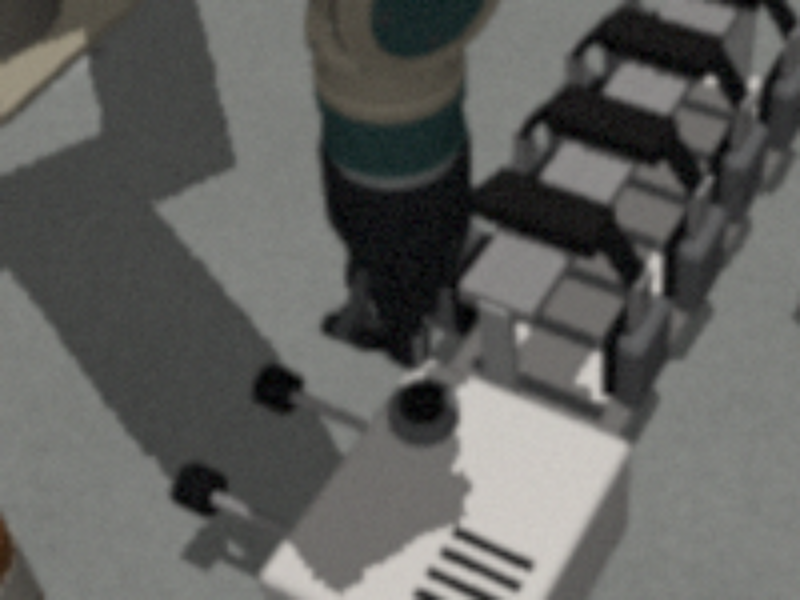

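Call:
drive_tool(
  increments=[
    [5, -2, -10, 0],
    [5, -2, -20, 0],
    [5, -2, -27, 0],
    [5, -2, -30, 0],
    [5, -2, -30, 0],
    [5, -2, -30, 0],
  ],
)

```text
t: 34.7
ee_pos: [0.6029, -0.2566, 0.1146]
tcp_rot: [0.495, -0.483, 0.517, 0.504]
contact_force: [-0.1, 0.2, 0.0]
width: 0.0001
```

```bash
python3 -c "
from h import *
delta(603,-256.5,105,-1.4)"
```

```text
t 34.7 tcp [ 602.9 -256.6  114.6] jaw 88.6 down [-0.043  0.    -0.999] F [-0.1  0.2  0. ] w 0.0001 q [-0.49  0.43 -0.06  1.11 -0.02 -0.47]
delta [ 0.1  0.1 -9.6] turn rad 0.001
```

Call:
drive_tool(
  increments=[
    [0, 0, -3, 0],
    [0, 0, -5, 0],
    [0, 0, -7, 0],
    [0, 0, -9, 0],
    [0, 0, -11, 0],
    [0, 0, -12, 0],
    [0, 0, -12, 0],
  ],
)

```text
t: 35.28
ee_pos: [0.604, -0.2571, 0.106]
tcp_rot: [0.496, -0.484, 0.517, 0.503]
contact_force: [-1.8, 2.1, 14.0]
width: -0.0004
```

Call:
drive_tool(
  increments=[
    [0, 0, -2, 0],
    [0, 0, -4, 0],
    [0, 0, -5, 0],
    [0, 0, -5, 0],
  ],
)

```text
t: 35.62
ee_pos: [0.6041, -0.2571, 0.1058]
tcp_rot: [0.496, -0.485, 0.517, 0.503]
contact_force: [-6.9, 3.0, 21.1]
width: -0.0001
```

The button is hard against its stop: 21 N with no more travel, about 6 mm down. I release and back off.

Call:
drive_tool(
  increments=[
    [0, 0, 5, 0],
    [0, 0, 15, 0],
    [0, 0, 35, 0],
    [0, 0, 70, 0],
    [0, 0, 105, 0],
    [0, 0, 140, 0],
    [0, 0, 170, 0],
    [-30, 0, 170, 0],
    [-65, 0, 170, 0],
    [-100, 0, 170, 0],
  ],
)

```text
t: 36.45
ee_pos: [0.5036, -0.2571, 0.2761]
tcp_rot: [0.495, -0.485, 0.516, 0.503]
contact_force: [-0.6, 0.4, -0.1]
width: -0.0002
```

Call:
drive_tool(
  increments=[
    [-30, -20, 0, 0],
    [-65, -45, 0, 0],
    [-100, -75, 0, 0],
    [-130, -105, 0, 0],
    [-150, -140, 0, 0],
    [-165, -170, 0, 0],
    [-165, -170, 0, 0],
  ],
)

```text
t: 37.03
ee_pos: [0.3355, -0.4323, 0.2757]
tcp_rot: [0.496, -0.484, 0.519, 0.501]
contact_force: [0.2, 0.0, 0.4]
width: 0.0002
```

```bash
python3 -c "
from h import *
c=camera('top'); muffs(c); cv2.imwrite('pics/t20.png',cv2.resize(c['image'][120:320,80:420,::-1],(800,470)))
for o in blobs(c,.045,.08,(0,60),20,(.4,.6,-.4,-.2)): print(o)
for o in blobs(c,.1,.12,(0,50),10,(.57,.63,-.29,-.22)): print('btn',o)
# cups: fit per muff using points z .04-.10 both sides
W=cloud(c)
for o in blobs(c,.145,.16,(90,255),200,(.5,.75,-.25,.25)): print('bar',o)
c=camera('scene'); muffs(c); cv2.imwrite('pics/s20.png',cv2.resize(c['image'][80:330,100:380,::-1],(672,600)))
for o in blobs(c,.045,.08,(0,60),20,(.4,.6,-.4,-.2)): print(o)
for o in blobs(c,.1,.12,(0,50),10,(.57,.63,-.29,-.22)): print('btn',o)
print(monitor.observe()['t'],monitor.observe()['contact_force'])
"
```

```text
px [189.8 185.6] n 450 c [626.  136.5] size [ 35.1 129.1] yaw -4.0 z 0.1706
px [253.  186.1] n 440 c [625.8 -41.3] size [ 32.6 126.7] yaw -3.2 z 0.1705
px [220.8 187.2] n 445 c [623.1  49.1] size [ 33.6 127.4] yaw -2.3 z 0.1706
px [284.6 187.1] n 444 c [ 622.2 -130.3] size [ 33.8 126.5] yaw -3.2 z 0.1705
(array([324.1, 234.1]), np.int32(48), array([ 0.4902, -0.2528,  0.0673]), np.float64(0.0679), array([ 490.6, -254.5]), array([21. , 18.1]), 89.2)
(array([351.5, 234.2]), np.int32(52), array([ 0.4893, -0.3355,  0.0663]), np.float64(0.0668), array([ 489.9, -335.8]), array([20.3, 17.9]), 89.7)
bar (array([174.2, 184.3]), np.int32(316), array([0.6334, 0.1831, 0.1517]), np.float64(0.1516), array([633.1, 184.3]), array([53.4, 50.2]), 89.1)
bar (array([205.4, 184.9]), np.int32(308), array([0.6308, 0.0941, 0.1519]), np.float64(0.152), array([632. ,  94.2]), array([50. , 49.6]), 89.7)
bar (array([237. , 185.5]), np.int32(338), array([0.6285, 0.004 , 0.1518]), np.float64(0.1519), array([628.7,   4.3]), array([52. , 50.2]), 89.5)
bar (array([269. , 185.9]), np.int32(320), array([ 0.6264, -0.087
[... 252 characters left out ...]
n 926 c [629.5 107.6] size [159.9 136.1] yaw 86.4 z 0.168
px [274.  182.8] n 561 c [629.8 -49.2] size [119.9  74.8] yaw 28.6 z 0.169
px [258.  205.9] n 671 c [ 629.4 -137.9] size [ 92.4 108.7] yaw -39.6 z 0.1695
(array([188.8, 246.7]), np.int32(102), array([ 0.4951, -0.2604,  0.0635]), np.float64(0.0648), array([ 492.5, -257.9]), array([23.9, 24.1]), 0.5)
(array([169.1, 271.7]), np.int32(118), array([ 0.4945, -0.3433,  0.064 ]), np.float64(0.0658), array([ 491.9, -341.9]), array([24.2, 23. ]), 87.5)
btn (array([225.1, 250.4]), np.int32(90), array([ 0.6051, -0.259 ,  0.1112]), np.float64(0.1119), array([ 604. , -257.4]), array([23.7, 22.6]), 28.1)
37.1333 [ 0.2182662   0.76716917 -0.40322127]
```

View pics/t20.png

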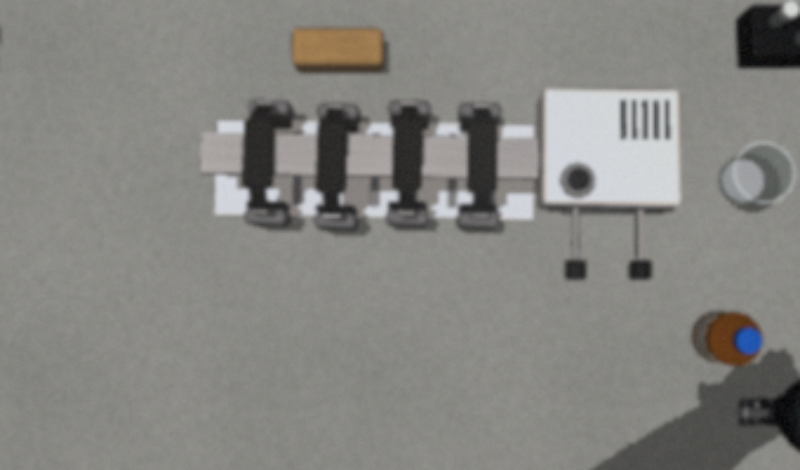

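View pics/s20.png

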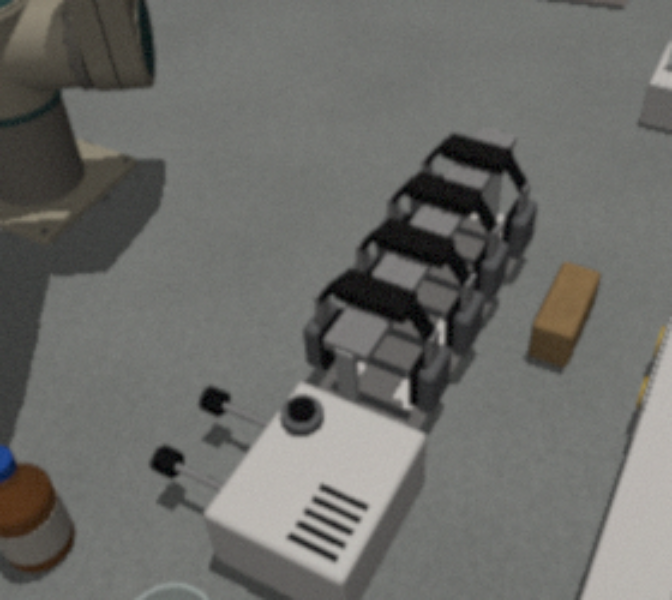

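Everything looks as asked. One quick check of squareness and level, using only points on the cushion tops, before handing in.

```bash
python3 -c "
from h import *
c=camera('top'); W=cloud(c)
for y in (.1375,.0495,-.041,-.1305):
    m=(W[...,2]>.163)&(abs(W[...,1]-y)<.035)&(abs(W[...,0]-.628)<.1); p=W[m]
    r=cv2.minAreaRect((p[:,:2]*1000).astype(np.float32)); A=np.c_[p-p.mean(0)]
    co=np.linalg.lstsq(np.c_[A[:,:2],np.ones(len(A))],p[:,2],rcond=None)[0]
    v=np.linalg.svd(A[:,:2],full_matrices=False)[2][0]
    print(len(p),np.round(r[0],1),np.round(r[1],1),'yaw',np.degrees(np.arctan(v[1]/v[0])).round(1),'tilt deg',np.degrees(co[:2]).round(1))
p=W[(W[...,2]>.148)&(W[...,2]<.156)&(W[...,0]>.58)&(W[...,0]<.68)&(abs(W[...,1])<.22)]
print('bar yaw',np.degrees(np.polyfit(p[:,1],p[:,0],1)[0]).round(2),p.mean(0))
"
```

```text
395 [629.4 136.6] [36.1 97.5] yaw -2.1 tilt deg [0.3 0.2]
392 [624.2  48.2] [94.1 34.5] yaw -0.0 tilt deg [0.9 0.9]
395 [626.6 -41.8] [34.  94.2] yaw -1.2 tilt deg [-0.1 -0.6]
397 [ 625.7 -132.1] [34.3 94.5] yaw -1.4 tilt deg [ 0.3 -0.8]
bar yaw 1.37 [0.62902376 0.00614684 0.15190517]
```

Squareness is within about 1.5° of the bar (yaw -1.4°), tilts are under 1°, and the gaps are about 34 mm. I hand in.

```bash
python3 -c "
from h import *
print(bot.finish_job())"
```

```text
the job is handed in; nothing more can be done
None
```

All four ear defenders are hanging on the dryer bar, both air rods are at their middle click, and the start button was pressed and released, in that order. The job was handed in at about 37 s with the arm clear of everything; it reports no verdict.

One ear defender was knocked about 3 cm aside during the run. I found it again in the camera image and hung it normally.

**Last checks:**
- **Ear defenders:** each has the bar under its headband with a cup on either side. They are within about 1.5° of square to the bar and 1° of level. They sit about 90 mm apart, leaving gaps of roughly 34 mm.
- **Rods:** both knobs moved 30–31 mm from their starting places. In the last images they sit level with each other, about 30 mm out.
- **Start button:** it went down about 6 mm to a hard stop (21 N, no further travel). Afterwards it read its released height again in the scene camera; the top camera gave no reading of it this time.
- **Other things:** the bottle, beaker and wipes box look untouched in the images. I did not measure their positions.

**Disagreements:**
- The two cameras differed by up to about 6 mm on the knobs and 2–3 mm on the button.
- The first ear defender was briefly pressed onto the bar with about 31 N and pushed 8 mm off. I lifted and re-centred it before letting go.
- The tool picked up a tilt of about 3° during the run. The last level check showed no effect on the hung ear defenders.

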